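# Unlock the pigment box

## Task

Lift the pot off the steel box by its hoop handle and stand it on the cork mat; then try the two T-handle keys in the box's lock, each pushed down as far as it goes, until one sits fully home and turns the latch a quarter turn counter-clockwise. Leave the latch turned and the lock empty, and stand every key you took from the rack fully down in a slot of the two-slot holder, without dropping a key, tipping the pot or disturbing the jars, spray bottle, tape, brush and cap.

Things in the scene. Friction and masses are not known exactly. Their poses are not given: they have to be found in the camera images.
- pot: Open aluminium pot, 112 mm dia, 70 mm high, 0.4 kg, origin at the centre of its underside, z up. A rigid dark hoop handle rises over it in its own x-z plane: a round bar 10 mm dia whose straight top runs along x from -34 to +34 mm at z = 122 mm (bar's centre), then slopes to the rim at x = +-54 mm. At the start it stands on the two guard cheeks above the lock.
- mat: Round cork mat, 136 mm dia, 6 mm thick, fixed to the bench; origin at the centre of its underside, so its top is 6 mm above it.
- lockbox: Fixed cream steel box, 190 (x) x 200 (y) x 90 mm high, origin under its centre, z up. On its top two dark guard cheeks flank the lock: plates along x, 60 mm long, 8 mm thick, 45 mm high, inner faces at y = +-42 mm. Between them there is room to turn a key gripped across the thin sides of its T-bar, not with fingers at the bar's ends.
- lock (a point): Centre of the lock's key slot, on the flat top of its square brass nose (52 x 52 mm), 94 mm above the bench, over the box's centre; axes of the box. The slot, 39.6 x 9.6 mm with a 16 mm square middle, lies along the box's x when the latch reads 0 and turns with it. A key goes straight down until its collar sits on the nose: the key's origin is then at this point.
- cam (a joint): The latch, rad: 0 shut (tongue towards the box's +x), grows counter-clockwise seen from above, stops at 1.65. Friction 0.1 N m, stays where left. A key has about 0.1 rad of play in the slot and pulls straight up out of it when in line with it. The right key goes home and turns the latch; the wrong one stops about 10 mm short of home and turns nothing.
- key_1: Steel T-handle key, 110 g, upright in the rack. Origin on its axis at the collar's underside, z up to the handle, x along the T-bar, the same after a half turn. T-bar 64 (x) x 10 (y) x 22 mm, 20 to 42 mm above the origin; stem 10 mm dia; collar 26 x 22 x 5 mm. Below: wings 36 (x) x 6 (y) x 6 mm, barrel 12 mm dia, prongs within 34 x 4.8 mm down to 36 mm.
- key_2: A key like key_1 in all but the prongs at its lower end. Only one of the two keys works the lock; which one changes from start to start and cannot be seen, only tried. At the start each stands in the rack, its collar on the rack's top and its T-bar along the rack's x.
- rack: Fixed pale wooden key rack, block 56 (x) x 80 (y) x 60 mm high, origin under its centre, z up. Slots 41 x 16 mm along x at y = -12.5 and +12.5 mm hold the keys. On its top at y = +-34 mm stand walls 34 mm long (x), 5 mm thick, 45 mm high: no room for fingers at the thin sides of the T-bars, only at the bars' ends.
- holder: Fixed brown wooden holder, a block 56 (x) x 110 (y) x 60 mm high, origin at the centre of its underside, z up, with two empty slots for keys. Fully down, a key's origin is level with its top.
- slot_1 (a point): Mouth of one slot of the holder, at its top, 60 mm above the bench: 41 mm along x, 16 mm along y, through the block; axes those of the holder (which see); the slots are 54 mm apart along y.
- slot_2 (a point): Mouth of the other slot of the holder, the same.
- jar_1: Bystander: amber lidded jar, 54 mm dia, 75 mm high, origin under its centre.
- jar_2: Bystander: clear lidded jar, 54 mm dia, 85 mm high, origin under its centre.
- jar_3: Bystander: clear lidded jar, 60 mm dia, 100 mm high, origin under its centre.
- tape: Bystander: roll of tape, 84 mm dia, 24 mm high, lying flat, origin under its centre.
- spray: Bystander: green spray bottle, 68 mm dia, 200 mm high, origin under its centre.
- brush: Bystander: brush lying on the bench beyond the box.
- cap: Bystander: black cap, 32 mm dia, 11 mm high, lying on a corner of the box's top, origin under its centre.
- bin: Bystander: fixed grey open bin, 100 (x) x 90 (y) x 50 mm high, origin under its centre.

How it is judged (in metres and radians):
On the way, in this order (a step that is already met when the one before it is completed fails the run):
1. the pot stands upright on the cork mat, let go (horizontal distance between pot and mat below 0.03 m and height (world z) of pot below 0.012 m and angle between pot's own z axis and vertical below 0.08 rad and linear speed of pot below 0.02 m/s and contact force between the fingers and pot below 0.1 N), for 0.2 s.
2. a key, fully home in the lock, is part of the way through turning the latch (between 0.5 and 1.1 rad) (value of joint cam between 0.5 and 1.1 rad and ((horizontal distance between key_1 and lock below 0.006 m and z of key_1 in the frame of lock below 0.006 m) or (horizontal distance between key_2 and lock below 0.006 m and z of key_2 in the frame of lock below 0.006 m))).
3. the latch has been turned past 1.3 rad by a key fully home in the lock (value of joint cam above 1.3 rad and ((horizontal distance between key_1 and lock below 0.006 m and z of key_1 in the frame of lock below 0.006 m) or (horizontal distance between key_2 and lock below 0.006 m and z of key_2 in the frame of lock below 0.006 m))).
At the end, for the whole second after the job is handed in: Latch past 1.3 rad; pot upright, at rest on the mat, centre within 30 mm of the mat's; at least one key parked (upright within 0.12 rad, within 10 mm of a holder slot's centre, collar within 5 mm of its top); the other parked too or within 8 mm of its start in the rack (horizontal distance between pot and mat below 0.03 m and height (world z) of pot below 0.012 m and angle between pot's own z axis and vertical below 0.08 rad and linear speed of each of pot, key_1, key_2 below 0.02 m/s and value of joint cam above 1.3 rad and (((horizontal distance between key_1 and slot_1 below 0.01 m or horizontal distance between key_1 and slot_2 below 0.01 m) and z of key_1 in the frame of holder below 0.065 m and angle between key_1's own z axis and vertical below 0.12 rad) or ((horizontal distance between key_2 and slot_1 below 0.01 m or horizontal distance between key_2 and slot_2 below 0.01 m) and z of key_2 in the frame of holder below 0.065 m and angle between key_2's own z axis and vertical below 0.12 rad)) and (((horizontal distance between key_1 and slot_1 below 0.01 m or horizontal distance between key_1 and slot_2 below 0.01 m) and z of key_1 in the frame of holder below 0.065 m and angle between key_1's own z axis and vertical below 0.12 rad) or distance of key_1 from where it was at the start of the episode below 0.008 m) and (((horizontal distance between key_2 and slot_1 below 0.01 m or horizontal distance between key_2 and slot_2 below 0.01 m) and z of key_2 in the frame of holder below 0.065 m and angle between key_2's own z axis and vertical below 0.12 rad) or distance of key_2 from where it was at the start of the episode below 0.008 m)); the robot touches nothing.
It fails at once if a key falls to the bench (height (world z) of any of key_1, key_2 below 0.045 m).
It fails at once if the pot is tipped (over 0.5 rad) (angle between pot's own z axis and vertical above 0.5 rad).
It fails at once if a jar, the spray bottle, tape, brush or cap is moved more than 30 mm (distance of any of jar_1, jar_2, jar_3, tape, spray, brush, cap from where it was at the start of the episode above 0.03 m).
It also fails if it takes over 72 s, if anything falls off the work surface, if the arm or the gripper's body presses on something with over 40 N, if the wrist force passes 120 N, or if a joint passes its speed limit or range.

## Robot

A 6-joint arm with a two-finger parallel gripper is mounted at the origin on the work surface. World frame = base frame: x ahead of the robot, y to its left, z up, the work surface at z = 0. Lengths are in m, angles in degrees, forces in N, time in s.
With the tool pointing down it reaches from about 0.4 to 0.825 m from the base axis. Payload 7 kg.
Tool frame: the origin (TCP) lies midway between the tips of the shut fingers; the grasp point (between the pads) lies 19 mm behind it (r.hold_point_z is the distance from the TCP to the grasp point, in m); y points along the fingers, z is the direction in which the jaws open and shut, and the axes are right-handed (so a half turn about y gives the same grasp; the last joint's range is limited). The gripper opens to 88 mm and grips with 3 to 60 N. Pads are 19 mm wide; open, the fingers measure 130 mm over their backs; the gripper's body (78 mm by 193 mm) begins 47 mm behind the grasp point.
Start: joints at [80.048, 20.546, 0.682, 0, -70.136, -16.507], TCP at [0.301, 0.604, 0.199] pointing down, gripper open.
Joint ranges: [-176.03, 176.03], [-82.01, 121.73], [-58.28, 71.71], [-173.87, 95.51], [-174.79, -0.11], [-173.66, 173.66]. Speed limits (degrees/s): [136.94, 136.94, 172.46, 180, 180, 180].

## Interface

Orientations are given as [roll, pitch, yaw] about the fixed x, y, z axes, in that order (R = Rz(yaw) Ry(pitch) Rx(roll)).
In Python, from plant import r, imaging gives the robot as it stands.
- The arm moves only by the tool drive_tool, never from a script. Its argument "deltas" is a list of rows, each a list of 6 numbers: the shift along the world's x, y, z in cm, then the turn, a rotation vector about the world's x, y, z in rad. In form: [[tx, ty, tz, rx, ry, rz], ...]. A call has exactly 8 rows; each row is the pose to reach, as a shift and turn from the pose commanded when the call began; what a row does not reach only later rows make up. A row lasts 1/12 s, in which the tool goes at most 41.7 mm and 7.16 degrees, less where a joint would pass 70% of its speed; a pose out of reach is approached as far as the arm can. A call with a gripper value outside its range is refused whole. "claw" is the opening, from 0 (shut) to 1 (fully open), set as the call begins (left out, the last holds). The fingers move at their own pace and stop on an object; "squeeze" is the grip in N (left out, the last holds). Time passes only in rows, so rows that repeat a pose let the fingers close, or fill a call up. It gives the time, the measured TCP pose, the force and the opening at its end, in the units of the state.
- r.get_state(): the state, without advancing time (a new reading comes with each control period).
- imaging.capture(name): name is "scene" or "top"; returns the picture (420x560x3 uint8, red, green, blue); there is no depth.
- imaging.get_calibration(name): a dict with "mtx" (3x3 intrinsics, pixels), "R" (3x3) and "t" (3): a world point X has camera coordinates R X + t. Camera axes: x right, y down, z forward; pixel columns grow to the right and rows downward; lengths in m; the calibration is good to about 2 mm. A picture is of the moment at which its call begins. get_calibration takes no time and is no camera call.
- r.close_job(): hands the job in, once; it reports no verdict.
Trained networks look in the newest picture that a camera, given by its name, has taken for a name from the list of things; names that differ only in an ending like _2 or _b are one class to them, and where a whole thing is asked for, a point or a joint stands for the part that bears it (a point fixed in the world has none). Each returns a list of dicts, best first, with "score" (0 to 1); they miss things now and then, are a little off and sometimes report something else, mostly with a low value. They report only what shows in the picture. A call takes as long as a camera call.
- imaging.search_frame(camera, label): "bbox" ([left, top, right, bottom] in pixels, round what is visible of it).
- imaging.outline_of(camera, label): "region" (420x560 bool, what is visible of it) and "bbox" ([left, top, right, bottom] in pixels, round what is visible of it).
- imaging.landmark_of(camera, label): "position" ([column, row] in pixels: a listed point, or the origin of a listed thing).
The state is a dict: "time_s": time; "joints": joint angles; "qd": joint speeds; "joint_torque": joint torques, N m; "tcp_pos": TCP position; "eef_rot": TCP orientation; "contact_force": force on the tool from outside, world axes, zero at the start; "moment": the same for the moment, N m; "gripper_width": finger opening in m.
Only numpy, scipy, OpenCV 4.12 (cv2) and the standard library are available. Lean on these libraries where they do the work, as an engineer would, in place of code of your own. Each camera call takes 0.05 s, during which the arm holds its last target.

## Working session

There is one attempt and no reset: what is moved stays moved. The work goes in short steps, Python scripts to look and compute and a tool call to move; the robot and the scene stay as the last step left them, time stands still between calls to the robot, and variables do not carry over. Pictures are saved under pics/ and viewed, and the job is handed in when it is done.

Besides the shell and the picture viewer there is one more tool, called after ">>>" by a JSON object that holds its "method" and its "body". drive_tool: Moves the arm, as the interface text tells. Its arguments: {"type":"object","properties":{"deltas":{"type":"array"},"claw":{"type":"number"},"squeeze":{"type":"number"}},"required":["deltas"]}

```bash
ls; mkdir -p pics
python3 - <<'E'
from plant import r, imaging
import cv2
print(r.get_state(), r.hold_point_z)
for n in("scene","top"):
    im=imaging.capture(n); cv2.imwrite(f"pics/{n}0.png",im[:,:,::-1]); c=imaging.get_calibration(n); print(n,c)
E
```

```text
pics
{'time_s': 0.0, 'joints': array([ 8.00493623e+01,  2.05910578e+01,  6.33893572e-01, -1.87169602e-02,
       -7.01360924e+01, -1.65047351e+01]), 'qd': array([-0.09843174,  0.04378347,  0.06330999, -0.04513523, -0.04419911,
       -0.11221152]), 'joint_torque': array([ 4.02722644e-04, -5.82715666e+01,  2.93050128e+01,  6.99698657e+00,
        6.86248895e-03, -1.65653405e-04]), 'tcp_pos': array([0.30053439, 0.60380938, 0.19813231]), 'eef_rot': array([-8.99055868e+01,  9.62591193e-03,  1.53538261e+02]), 'contact_force': array([0.45209957, 0.27213703, 0.37198291]), 'moment': array([ 0.01231779, -0.00117021, -0.05910493]), 'gripper_width': 0.08766145422930115} 0.0188
scene {'mtx': array([[409.41173976,   0.        , 281.33832817],
       [  0.        , 409.41173976, 210.3102812 ],
       [  0.        ,   0.        ,   1.        ]]), 'R': array([[-0.52771561,  0.84938   ,  0.00835717],
       [ 0.55649634,  0.35314808, -0.75206267],
       [-0.64173831, -0.39222448, -0.65903862]]), 't': array([ 0.28541871, -0.23653336,  1.49070109])}
top {'mtx': array([[511.84661968,   0.        , 274.38318599],
       [  0.        , 511.84661968, 204.31482576],
       [  0.        ,   0.        ,   1.        ]]), 'R': array([[-2.81798921e-02, -9.99602867e-01, -4.26199904e-05],
       [-9.87228163e-01,  2.78377239e-02, -1.56861772e-01],
       [ 1.56800663e-01, -4.37827215e-03, -9.87620566e-01]]), 't': array([-3.38657585e-04,  5.49467169e-01,  1.40664292e+00])}
```

View pics/scene0.png

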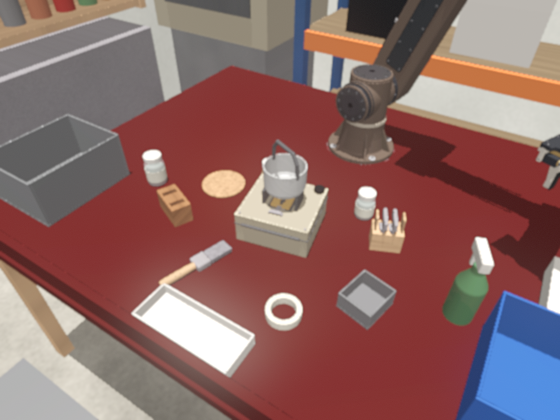

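View pics/top0.png

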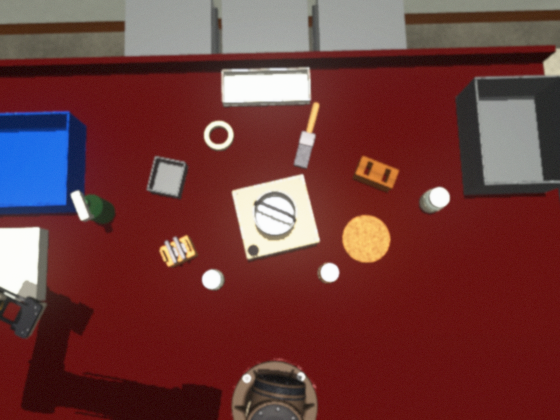

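```bash
cat > h.py <<'E'
import numpy as np, cv2
from plant import r, imaging
def ray(cam,uv):
    c=imaging.get_calibration(cam); d=np.linalg.inv(c["mtx"])@[uv[0],uv[1],1]
    o=-c["R"].T@c["t"]; return o,c["R"].T@d
def at(cam,uv,z):
    o,d=ray(cam,uv); return o+d*(z-o[2])/d[2]
def proj(cam,X):
    c=imaging.get_calibration(cam); p=c["mtx"]@(c["R"]@np.array(X)+c["t"]); return p[:2]/p[2]
E
python3 - <<'E'
from h import *
zs=dict(pot=.139,mat=0,lockbox=0,lock=.094,key_1=.06,rack=0,holder=0,slot_1=.06)
for n,z in zs.items():
  for cam in("scene","top"):
    try:
      for d in imaging.landmark_of(cam,n)[:4]:
        print(n,cam,round(d["score"],2),np.round(d["position"],1),np.round(at(cam,d["position"],z),4))
    except Exception as e: print(n,cam,e)
for n in ["rack","holder","lockbox","key_1","mat","pot"]:
    print(n,[(round(d["score"],2),np.round(d["bbox"])) for d in imaging.search_frame("top",n)[:3]])
print(r.get_state()["time_s"])
E
```

```text
pot scene 0.96 [281.  186.3] [ 0.5121 -0.0203  0.139 ]
pot top 0.9 [274.5 216.2] [ 0.5024 -0.0148  0.139 ]
pot top 0.22 [363.5 236.2] [ 0.443  -0.2462  0.139 ]
mat scene 0.91 [220.3 181.1] [ 0.4418 -0.2936  0.    ]
mat top 0.69 [361.6 235.5] [ 0.4578 -0.2655  0.    ]
mat top 0.35 [372.1 175.5] [ 0.6339 -0.3061  0.    ]
lockbox scene 0.8 [282.9 227. ] [ 0.5165 -0.0099  0.    ]
lockbox top 0.73 [275.  217.9] [ 0.5161 -0.0167  0.    ]
lock scene 0.76 [279.7 197.8] [ 0.5079 -0.0267  0.094 ]
lock scene 0.72 [319.6 189.6] [0.4177 0.0482 0.094 ]
lock scene 0.46 [159.6 179.2] [ 0.6213 -0.3612  0.094 ]
lock top 0.21 [178.6 251.8] [0.419  0.2459 0.094 ]
key_1 scene 0.66 [383.6 227.3] [0.4295 0.2474 0.06  ]
key_1 scene 0.46 [392.8 225.1] [0.4084 0.2649 0.06  ]
key_1 top 0.55 [180.5 248.6] [0.4301 0.2469 0.06  ]
rack scene 0.87 [386.  245.2] [0.4276 0.2645 0.    ]
rack scene 0.54 [282.9 225.3] [ 0.5105 -0.0136  0.    ]
rack top 0.83 [180.8 254.9] [0.4166 0.2569 0.    ]
rack top 0.58 [308.7 136.5] [ 0.7579 -0.1241  0.    ]
holder scene 0.8 [174.9 212.4] [ 0.6338 -0.3115  0.    ]
holder top 0.8 [372.7 174.7] [ 0.6363 -0.308   0.    ]
slot_1 scene 0.95 [170.5 193.4] [ 0.6244 -0.324   0.06  ]
slot_1 scene 0.63 [178.6 198.9] [ 0.6305 -0.2874  0.06  ]
slot_1 top 0.61 [369.  169.1] [ 0.6399 -0.2863  0.06  ]
slot_1 top 0.56 [388.6 177.3] [ 0.6147 -0.3403  0.06  ]
slot_1 top 0.55 [308.3 134.8] [ 0.7452 -0.1184  0.06  ]
slot_1 top 0.53 [181.8 248.8] [0.4295 0.2434 0.06  ]
rack [(0.66, array([162., 237., 197., 265.])), (0.43, array([355., 154., 399., 194.]))]
holder [(0.76, array([351., 153., 403., 194.]))]
lockbox [(0.97, array([235., 174., 321., 262.]))]
key_1 [(0.44, array([165., 240., 175., 262.])), (0.18, array([295., 103., 317., 167.]))]
mat [(0.55, array([341., 215., 395., 264.]))]
pot [(0.61, array([251., 190., 297., 238.])), (0.2, array([353., 159., 399., 193.]))]
1.2
```

Run:
```python
import cv2, numpy as np
t=cv2.imread("pics/top0.png"); s=cv2.imread("pics/scene0.png")
def crop(im,x,y,w,h,k): return cv2.resize(im[y:y+h,x:x+w],None,fx=k,fy=k,interpolation=cv2.INTER_CUBIC)
a=crop(t,150,230,60,45,6.6); b=crop(t,225,165,110,100,4)
c=crop(t,345,145,65,55,6); 
d=crop(s,360,195,60,60,6)
def pad(im): 
    o=np.zeros((300 if 0 else 400,400,3),np.uint8); im=im[:400,:400]; o[:im.shape[0],:im.shape[1]]=im; return o
cv2.imwrite("pics/z0.png",np.hstack([pad(a),pad(c)]))
cv2.imwrite("pics/z1.png",np.hstack([pad(d),cv2.resize(b,(400,364))[:364] if 0 else pad(b)]))
```

```text
(no output)
```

View pics/z0.png

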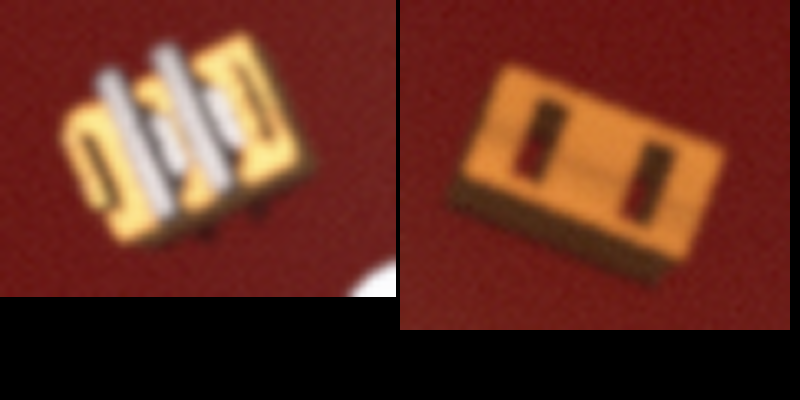

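View pics/z1.png

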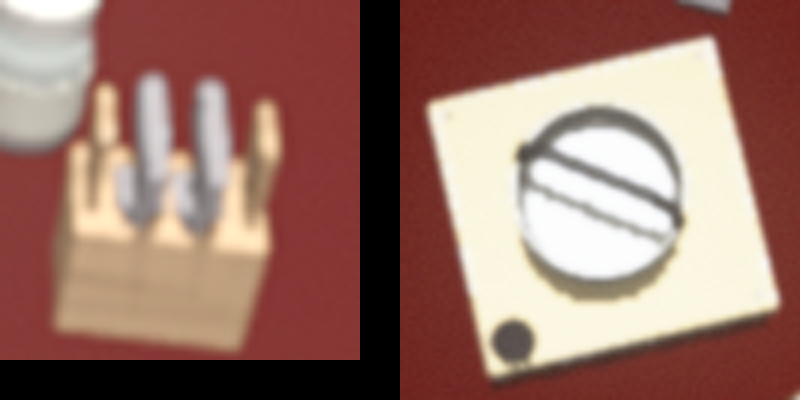

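```bash
cat > fit.py <<'E'
from h import *
from scipy.optimize import minimize
def R2(a): return np.array([[np.cos(a),-np.sin(a)],[np.sin(a),np.cos(a)]])
def poly(cam,p,pts,z):
    P=(R2(p[2])@np.array(pts).T).T+p[:2]; z=np.broadcast_to(z,(len(P),))
    return np.array([proj(cam,[a[0],a[1],h]) for a,h in zip(P,z)])
def soft(pg,shape=(420,560),k=8):
    x0,y0=np.floor(pg.min(0)).astype(int)-8; x1,y1=np.ceil(pg.max(0)).astype(int)+9
    m=np.zeros(((y1-y0)*k,(x1-x0)*k),np.uint8)
    q=((pg-[x0,y0]+.5)*k-.5)*16
    cv2.fillPoly(m,[np.round(q).astype(np.int32)],255,cv2.LINE_8,4)
    s=cv2.resize(m,None,fx=1/k,fy=1/k,interpolation=cv2.INTER_AREA)/255.
    return cv2.GaussianBlur(s,(0,0),.7),x0,y0,x1,y1
def topfit(cam,img,p0,pts,z,hi,lo,band=5,mask=None):
    hi=np.array(hi,float);lo=np.array(lo,float)
    f=np.clip(((img.astype(float)-lo)@(hi-lo))/((hi-lo)@(hi-lo)),0,1)
    ks=np.ones((2*band+1,)*2)
    def cost(p):
        pg=poly(cam,p,pts,z); s,x0,y0,x1,y1=soft(pg)
        b=(cv2.dilate((s>.5).astype(np.uint8),ks)-cv2.erode((s>.5).astype(np.uint8),ks))>0
        d=np.abs(s-f[y0:y1,x0:x1])
        if mask is not None: b=b&mask[y0:y1,x0:x1]
        return np.minimum(d,.7)[b].mean()
    best=None
    p0=np.array(p0,float)
    for k in range(3):
        S=np.array([p0]+[p0+d for d in np.diag([.006,.006,.06])*(1 if k%2==0 else -.6)])
        o=minimize(cost,p0,method="Nelder-Mead",options=dict(initial_simplex=S,xatol=1e-5,fatol=1e-6)); p0=o.x
    return o.x,o.fun
def rect(a,b): return [(-a/2,-b/2),(a/2,-b/2),(a/2,b/2),(-a/2,b/2)]
E
python3 - <<'E'
from fit import *
t=cv2.imread("pics/top0.png")[:,:,::-1]; s=cv2.imread("pics/scene0.png")[:,:,::-1]
px=lambda im,c,r: im[r-1:r+2,c-1:c+2].reshape(-1,3).mean(0)
# top cam
print(px(t,243,180+10),px(t,330,190), px(t,378,172), px(t,230,300))
b=topfit("top",t,[.51,-.015,.22],rect(.19,.2),.09,px(t,243,195),px(t,330,190)); print("box top",b)
b2=topfit("scene",s,b[0],rect(.19,.2),.09,px(s,255,200),px(s,230,225)); print("box scene",b2)
h=topfit("top",t,[.63,-.31,-.35],rect(.056,.11),.06,px(t,378,170),px(t,380,200)); print("hold top",h)
h2=topfit("scene",s,h[0],rect(.056,.11),.06,px(s,174,195),px(s,195,222)); print("hold sc",h2)
c=[(.068*np.cos(a),.068*np.sin(a)) for a in np.linspace(0,6.28,60)]
print("mat",topfit("top",t,[.45,-.27,0],c,.006,px(t,365,240),px(t,330,225)),topfit("scene",s,[.45,-.27,0],c,.006,px(s,222,184),px(s,250,175)))
for n,cam in(("top0","top"),("scene0","scene")):
    im=cv2.imread(f"pics/{n}.png"); k=3
    bp,hp=(b[0],h[0]) if cam=="top" else (b2[0],h2[0])
    big=cv2.resize(im,None,fx=k,fy=k,interpolation=cv2.INTER_CUBIC)
    L=[poly(cam,bp,rect(.19,.2),.09),poly(cam,hp,rect(.056,.11),.06)]
    L+=[poly(cam,hp,[(a,c+d) for a,c in rect(.041,.016)],.06) for d in(-.027,.027)]
    for q in L: cv2.polylines(big,[np.round((q+.5)*k-.5).astype(int)],True,(0,255,0),1)
    big=big[400:820,560:1260] if cam=="top" else big[420:800,400:1040]
    cv2.imwrite(f"pics/fit_{cam}.png",big)
E
```

```text
[247.22222222 241.11111111 217.77777778] [114.66666667  40.88888889  34.66666667] [206.66666667 123.66666667  53.88888889] [107.77777778  26.77777778  25.22222222]
box top (array([ 0.51057435, -0.01569968,  0.20681086]), np.float64(0.0793234107252362))
box scene (array([ 0.51469819, -0.01559075,  0.20602783]), np.float64(0.2220550440849437))
hold top (array([ 0.63227074, -0.30790087, -0.41481786]), np.float64(0.07128167466801036))Traceback (most recent call last):
  File "<stdin>", line 9, in <module>
  File "fit.py", line 28, in topfit
    o=minimize(cost,p0,method="Nelder-Mead",options=dict(initial_simplex=S,xatol=1e-5,fatol=1e-6)); p0=o.x
    res = _minimize_neldermead(fun, x0, args, callback, bounds=bounds,
                               **options)
    fxr = func(xr)
    fx = function(np.copy(x), *(wrapper_args + args))
  File "fit.py", line 19, in cost
    pg=poly(cam,p,pts,z); s,x0,y0,x1,y1=soft(pg)
  File "fit.py", line 6, in poly
    return np.array([proj(cam,[a[0],a[1],h]) for a,h in zip(P,z)])
                     ~~~~^^^^^^^^^^^^^^^^^^^
  File "h.py", line 9, in proj
    c=imaging.get_calibration(cam); p=c["mtx"]@(c["R"]@np.array(X)+c["t"]); return p[:2]/p[2]
ValueError: time passes only in moves, steps and waits
```

```bash
cat > h.py <<'E'
import numpy as np, cv2
from plant import r, imaging
CAL={"scene":dict(mtx=np.array([[409.41173976,0,281.33832817],[0,409.41173976,210.3102812],[0,0,1]]),
R=np.array([[-0.52771561,0.84938,0.00835717],[0.55649634,0.35314808,-0.75206267],[-0.64173831,-0.39222448,-0.65903862]]),t=np.array([0.28541871,-0.23653336,1.49070109])),
"top":dict(mtx=np.array([[511.84661968,0,274.38318599],[0,511.84661968,204.31482576],[0,0,1]]),
R=np.array([[-2.81798921e-02,-9.99602867e-01,-4.26199904e-05],[-9.87228163e-01,2.78377239e-02,-1.56861772e-01],[1.56800663e-01,-4.37827215e-03,-9.87620566e-01]]),t=np.array([-3.38657585e-04,5.49467169e-01,1.40664292e+00]))}
def ray(cam,uv):
    c=CAL[cam]; d=np.linalg.inv(c["mtx"])@[uv[0],uv[1],1]
    o=-c["R"].T@c["t"]; return o,c["R"].T@d
def at(cam,uv,z):
    o,d=ray(cam,uv); return o+d*(z-o[2])/d[2]
def proj(cam,X):
    c=CAL[cam]; p=c["mtx"]@(c["R"]@np.array(X)+c["t"]); return p[:2]/p[2]
E
cat > f1.py <<'E'
from fit import *
t=cv2.imread("pics/top0.png")[:,:,::-1]; s=cv2.imread("pics/scene0.png")[:,:,::-1]
px=lambda im,c,r: im[r-1:r+2,c-1:c+2].reshape(-1,3).mean(0)
b=topfit("top",t,[.51,-.015,.22],rect(.19,.2),.09,px(t,243,195),px(t,330,190)); print("box top",b)
m=np.ones(s.shape[:2],bool); m[:193]=0; m[:,:245]&=True
b2=topfit("scene",s,b[0],rect(.19,.2),.09,px(s,255,205),px(s,240,240)); print("box scene",b2)
h=topfit("top",t,[.63,-.31,-.35],rect(.056,.11),.06,px(t,378,170),px(t,380,200)); print("hold top",h)
h2=topfit("scene",s,h[0],rect(.056,.11),.06,px(s,174,197),px(s,195,222)); print("hold sc",h2)
c=[(.068*np.cos(a),.068*np.sin(a)) for a in np.linspace(0,6.28,60)]
print("mat",topfit("top",t,[.45,-.27,0],c,.006,px(t,365,240),px(t,330,225)),topfit("scene",s,[.45,-.27,0],c,.006,px(s,222,184),px(s,250,175)))
for n,cam in(("top0","top"),("scene0","scene")):
    im=cv2.imread(f"pics/{n}.png"); k=3
    bp,hp=(b[0],h[0]) if cam=="top" else (b2[0],h2[0])
    big=cv2.resize(im,None,fx=k,fy=k,interpolation=cv2.INTER_CUBIC)
    L=[poly(cam,bp,rect(.19,.2),.09),poly(cam,hp,rect(.056,.11),.06)]
    L+=[poly(cam,hp,[(a,c+d) for a,c in rect(.041,.016)],.06) for d in(-.027,.027)]
    for q in L: cv2.polylines(big,[np.round((q+.5)*k-.5).astype(int)],True,(0,255,0),1)
    big=big[400:820,560:1260] if cam=="top" else big[420:800,400:1040]
    cv2.imwrite(f"pics/fit_{cam}.png",big)
E
python3 f1.py
```

```text
box top (array([ 0.51057435, -0.01569968,  0.20681086]), np.float64(0.0793234107252362))
box scene (array([ 0.5135663 , -0.01478975,  0.19644077]), np.float64(0.18497175206541905))
hold top (array([ 0.63227074, -0.30790087, -0.41481786]), np.float64(0.07128167466801036))
hold sc (array([ 0.63188852, -0.30778987, -0.41444109]), np.float64(0.14380856471817147))
mat (array([ 0.44900893, -0.2759114 ,  0.02418751]), np.float64(0.01983384179750951)) (array([ 0.45055707, -0.27501738,  0.11525484]), np.float64(0.039288979262259674))
```

View pics/fit_top.png

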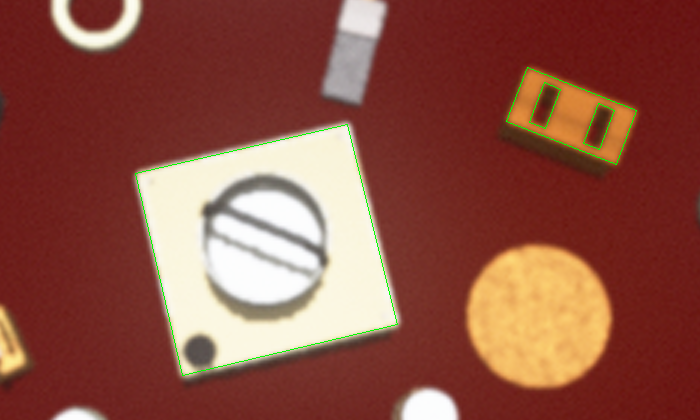

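View pics/fit_scene.png

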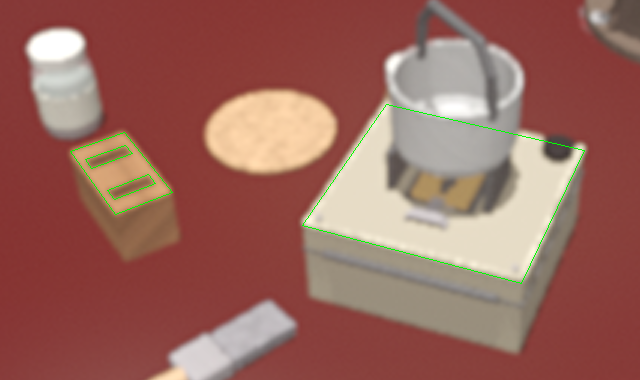

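Run:
```python
from fit import *
f=lambda x,y:((x+560+.5)/3-.5,(y+400+.5)/3-.5)
a=at("top",f(208,210),.205);b=at("top",f(322,258),.205);print(a,b,(a+b)/2,np.linalg.norm(a-b),np.degrees(np.arctan2(*(a-b)[1::-1])))
c=at("top",f(265,240),.205);print("rim",c)
# overlay pot hypothesis
t=cv2.imread("pics/top0.png");s=cv2.imread("pics/scene0.png");
p=[(a+b)[0]/2,(a+b)[1]/2,np.arctan2(*(a-b)[1::-1])]
out=[]
for im,cam,y0,x0,h,w in((t,"top",165,225,100,100),(s,"scene",125,235,100,100)):
    k=4;big=cv2.resize(im,None,fx=k,fy=k,interpolation=cv2.INTER_CUBIC)
    q=poly(cam,p,[(.056*np.cos(u),.056*np.sin(u)) for u in np.linspace(0,6.28,40)],.205)
    g=poly(cam,p,[(-.054,0),(-.034,0),(.034,0),(.054,0)],np.array([.205,.257,.257,.205]))
    for z,cl in((q,1),(g,0)): cv2.polylines(big,[np.round((z+.5)*k-.5).astype(int)],bool(cl),(0,255,0),1)
    out.append(big[y0*k:(y0+h)*k,x0*k:(x0+w)*k])
cv2.imwrite("pics/pot.png",np.hstack(out))
```

```text
[0.52824915 0.03183582 0.205     ] [ 0.48503298 -0.06228255  0.205     ] [ 0.50664107 -0.01522337  0.205     ] 0.10356594456718865 65.33691312667717
rim [ 0.50152443 -0.01519685  0.205     ]
```

View pics/pot.png

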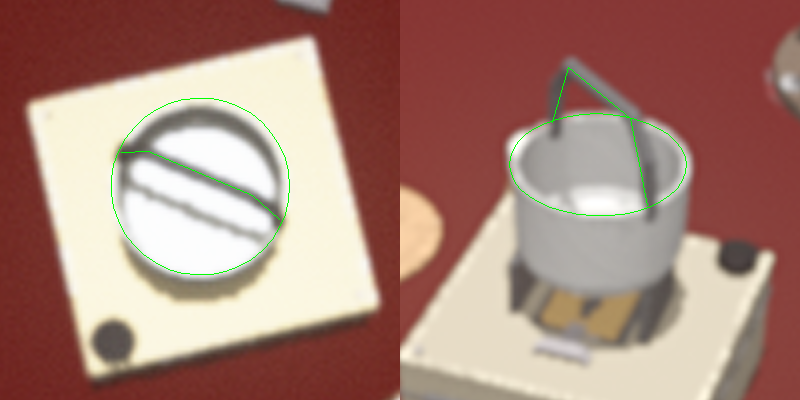

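>>> {"method": "drive_tool", "body": {"deltas": [[0,0,4,0,0,0],[0.5,-1,8,0,0,-0.1],[1.5,-4,11,0,0,-0.2],[2.8,-8,12,0,0,-0.32],[4.1,-12,12,0,0,-0.44],[5.4,-16,12,0,0,-0.56],[6.7,-20,12,0,0,-0.68],[8,-24,12,0,0,-0.8]], "claw": 1}}

```text
time_s: 1.87
tcp_pos: [0.3794, 0.3668, 0.3194]
eef_rot: [-90.0, -0.0, 107.4]
contact_force: [1.7, -0.9, -0.3]
gripper_width: 0.0874
```

>>> {"method": "drive_tool", "body": {"deltas": [[1.3,-4,0,0,0,-0.12],[2.6,-8,0,0,0,-0.24],[3.9,-12,0,0,0,-0.36],[5.2,-16,0,0,0,-0.48],[6.5,-20,0,0,0,-0.6],[7.8,-24,0,0,0,-0.66],[9.1,-28,0,0,0,-0.7],[10.4,-31.6,0,0,0,-0.72]]}}

```text
time_s: 2.53
tcp_pos: [0.4833, 0.0507, 0.3197]
eef_rot: [-90.1, -0.1, 66.3]
contact_force: [0.7, 1.3, 0.4]
gripper_width: 0.0876
```

>>> {"method": "drive_tool", "body": {"deltas": [[1,-3,0,0,0,-0.01],[1.7,-5.5,0,0,0,-0.02],[1.95,-6.2,-1,0,0,-0.02],[1.95,-6.2,-3.5,0,0,-0.02],[1.95,-6.2,-6,0,0,-0.02],[1.95,-6.2,-7.5,0,0,-0.02],[1.95,-6.2,-8,0,0,-0.02],[1.95,-6.2,-8,0,0,-0.02]]}}

```text
time_s: 3.2
tcp_pos: [0.5021, -0.0093, 0.238]
eef_rot: [-89.9, 0.1, 65.3]
contact_force: [0.0, -0.2, 0.1]
gripper_width: 0.0877
```

Run:
```python
from h import *
t=imaging.capture("top")[:,:,::-1];s=imaging.capture("scene")[:,:,::-1]
cv2.imwrite("pics/top1.png",t);cv2.imwrite("pics/scene1.png",s)
c=lambda im,x,y,w,h:cv2.resize(im[y:y+h,x:x+w],(400,400),interpolation=cv2.INTER_CUBIC)
cv2.imwrite("pics/p1.png",np.hstack([c(t,225,165,100,100),c(s,225,105,110,110)]))
print(r.get_state()["tcp_pos"],r.get_state()["eef_rot"],r.get_state()["joints"])
```

```text
[ 0.5033543  -0.00901301  0.24005316] [-9.00652595e+01 -2.52498074e-02  6.53396879e+01] [ 2.13944112e+01  2.64060806e+00 -1.67955746e+01  3.12571786e-02
 -7.05003519e+01 -4.60651551e+01]
```

View pics/p1.png

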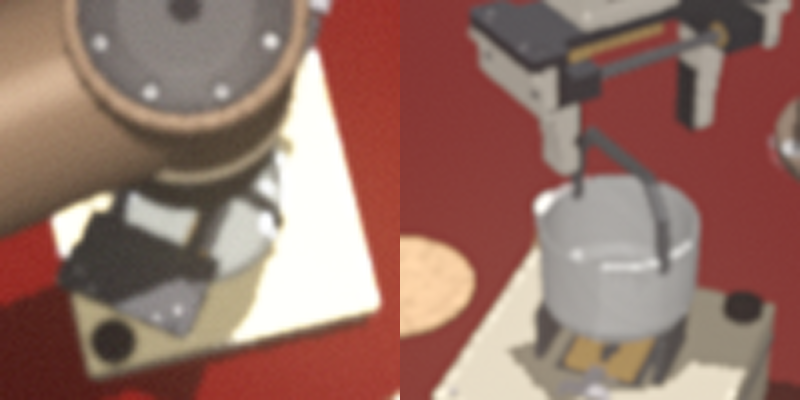

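Run:
```python
from h import *
S=[]
for i in range(6):
    s=r.get_state(); S.append(s["tcp_pos"]); imaging.capture("top")
    print(s["time_s"],np.round(s["tcp_pos"],4),np.round(s["eef_rot"],2),np.round(s["joints"],2))
u=np.array([np.cos(np.radians(155.5)),np.sin(np.radians(155.5)),0])
k=400/110
for p in([.504,-.0145,.238],[.502,-.0093,.238]):
  for d in(-.044,.044): print((proj("scene",np.array(p)+u*d)-[225,105])*k+[400,0])
```

```text
3.3 [ 0.5034 -0.009   0.2401] [-9.007e+01 -3.000e-02  6.534e+01] [ 2.139e+01  2.640e+00 -1.680e+01  3.000e-02 -7.050e+01 -4.607e+01]
3.35 [ 0.5036 -0.0089  0.2404] [-9.010e+01 -6.000e-02  6.534e+01] [ 2.139e+01  2.620e+00 -1.677e+01  3.000e-02 -7.050e+01 -4.606e+01]
3.4 [ 0.5036 -0.0089  0.2404] [-9.010e+01 -8.000e-02  6.533e+01] [ 2.139e+01  2.610e+00 -1.677e+01  2.000e-02 -7.049e+01 -4.606e+01]
3.45 [ 0.5035 -0.0089  0.2403] [-9.009e+01 -8.000e-02  6.533e+01] [ 2.139e+01  2.610e+00 -1.678e+01  2.000e-02 -7.048e+01 -4.606e+01]
3.5 [ 0.5033 -0.009   0.2401] [-9.008e+01 -7.000e-02  6.533e+01] [ 2.138e+01  2.620e+00 -1.681e+01  1.000e-02 -7.048e+01 -4.606e+01]
3.55 [ 0.5032 -0.009   0.2399] [-9.006e+01 -6.000e-02  6.532e+01] [ 2.138e+01  2.620e+00 -1.682e+01  1.000e-02 -7.047e+01 -4.606e+01]
[563.81950044 197.39068899]
[670.6977187  158.46192475]
[571.96131498 198.33033418]
[678.6257311  159.33940543]
```

>>> {"method": "drive_tool", "body": {"deltas": [[0.05,-0.5,-0.2,0,0,0],[0.05,-0.5,-0.2,0,0,0],[0.05,-0.5,-0.2,0,0,0],[0.05,-0.5,-0.2,0,0,0],[0.05,-0.5,-0.2,0,0,0],[0.05,-0.5,-0.2,0,0,0],[0.05,-0.5,-0.2,0,0,0],[0.05,-0.5,-0.2,0,0,0]], "claw": 0, "squeeze": 40}}

```text
time_s: 4.27
tcp_pos: [0.5033, -0.0142, 0.2371]
eef_rot: [-90.0, -0.0, 65.3]
contact_force: [-0.1, -0.4, 0.6]
gripper_width: 0.0401
```

```bash
cat > look.py <<'E'
import sys
from h import *
n=sys.argv[1]; a=list(map(int,sys.argv[2].split(","))); b=list(map(int,sys.argv[3].split(",")))
t=imaging.capture("top")[:,:,::-1];s=imaging.capture("scene")[:,:,::-1]
cv2.imwrite(f"pics/top{n}.png",t);cv2.imwrite(f"pics/scene{n}.png",s)
c=lambda im,x,y,w:cv2.resize(im[y:y+w,x:x+w],(400,400),interpolation=cv2.INTER_CUBIC)
cv2.imwrite(f"pics/p{n}.png",np.hstack([c(t,*a),c(s,*b)]))
q=r.get_state()
for k in("time_s","tcp_pos","eef_rot","joints","contact_force","moment","gripper_width"): print(k,np.round(q[k],4))
E
python3 look.py 2 225,165,100 225,105,110
```

```text
time_s 4.3667
tcp_pos [ 0.5033 -0.0142  0.237 ]
eef_rot [-8.99969e+01  3.80000e-03  6.53072e+01]
joints [ 2.07722e+01  2.79960e+00 -1.70096e+01  5.00000e-04 -7.01957e+01
 -4.54652e+01]
contact_force [ 0.6838  0.1783 -0.2344]
moment [ 0.0746 -0.1211  0.0012]
gripper_width 0.032
```

View pics/p2.png

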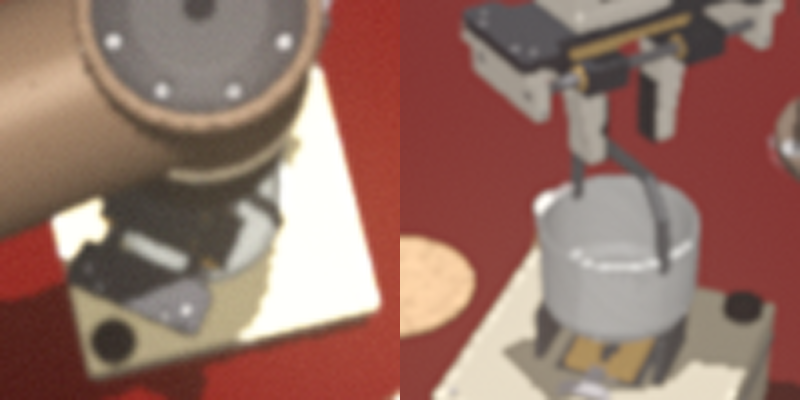

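Run:
```python
from h import *
s=cv2.imread("pics/scene2.png"); k=8
b=cv2.resize(s[120:195,255:335],None,fx=k,fy=k,interpolation=cv2.INTER_CUBIC)
for X,c in(([.504,-.0145,.257],(0,255,0)),([.5033,-.0142,.237],(255,255,0)),([.504,-.0145,.135],(0,0,255))):
    p=(proj("scene",X)-[255,120]+.5)*k-.5; print(p); cv2.circle(b,tuple(np.round(p).astype(int)),4,c,-1)
cv2.imwrite("pics/p2z.png",b)
```

```text
[244.49890565 221.88481031]
[245.56835162 276.10526362]
[239.1713372  536.50664081]
```

View pics/p2z.png

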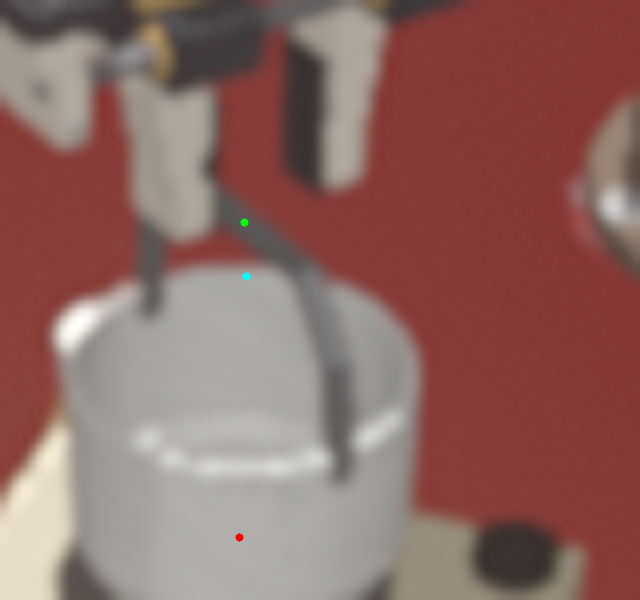

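>>> {"method": "drive_tool", "body": {"deltas": [[0,0,-0.3,0,0,0],[0,0,-0.8,0,0,0],[0,0,-1.2,0,0,0],[0,0,-1.2,0,0,0],[0,0,-1.2,0,0,0],[0,0,-1.2,0,0,0],[0,0,-1.2,0,0,0],[0,0,-1.2,0,0,0]], "claw": 0.4}}

```text
time_s: 5.03
tcp_pos: [0.5034, -0.0142, 0.2252]
eef_rot: [-90.0, -0.0, 65.3]
contact_force: [0.0, -0.2, 0.6]
gripper_width: 0.0353
```

```bash
python3 look.py 3 225,165,100 235,100,90
```

```text
time_s 5.1333
tcp_pos [ 0.5034 -0.0142  0.2252]
eef_rot [-9.00112e+01 -1.13000e-02  6.53057e+01]
joints [ 20.7696   3.2112 -18.1313   0.     -68.6417 -45.4639]
contact_force [ 0.3033 -0.5255  0.0185]
moment [ 0.0678 -0.113  -0.0285]
gripper_width 0.0348
```

View pics/p3.png

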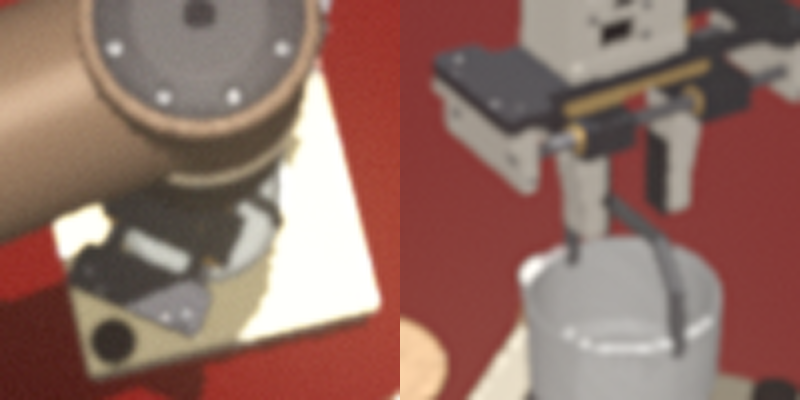

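>>> {"method": "drive_tool", "body": {"deltas": [[0,0,-0.4,0,0,0],[0,0,-0.7,0,0,0],[0,0,-0.7,0,0,0],[0,0,-0.7,0,0,0],[0,0,-0.7,0,0,0],[0,0,-0.7,0,0,0],[0,0,-0.7,0,0,0],[0,0,-0.7,0,0,0]], "claw": 0, "squeeze": 40}}

```text
time_s: 5.8
tcp_pos: [0.5035, -0.0143, 0.2182]
eef_rot: [-90.0, 0.0, 65.3]
contact_force: [1.0, -2.0, -0.3]
gripper_width: 0.0089
```

```bash
python3 look.py 4 225,165,100 235,100,90
```

```text
time_s 5.9
tcp_pos [ 0.5034 -0.0143  0.2182]
eef_rot [-9.00148e+01 -8.00000e-04  6.53068e+01]
joints [ 2.07654e+01  3.47780e+00 -1.87809e+01  1.08000e-02 -6.77303e+01
 -4.54627e+01]
contact_force [ 1.8421 -2.0037  0.0703]
moment [-0.5233 -0.5565  0.0301]
gripper_width 0.0092
```

View pics/p4.png

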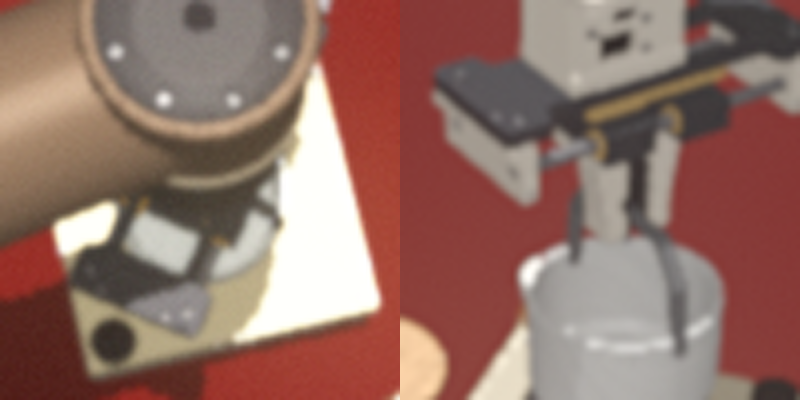

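>>> {"method": "drive_tool", "body": {"deltas": [[0,0,0.2,0,0,0],[0,0,0.6,0,0,0],[0,0,1.2,0,0,0],[0,0,2,0,0,0],[0,0,3,0,0,0],[0,0,4,0,0,0],[0,0,4.7,0,0,0],[0,0,5,0,0,0]]}}

```text
time_s: 6.57
tcp_pos: [0.504, -0.0141, 0.2699]
eef_rot: [-90.1, -0.1, 65.3]
contact_force: [-0.3, -0.6, -4.4]
gripper_width: 0.0089
```

```bash
python3 look.py 5 225,165,100 225,80,140
```

```text
time_s 6.6667
tcp_pos [ 0.5036 -0.0141  0.2689]
eef_rot [-9.00572e+01 -6.15000e-02  6.53055e+01]
joints [ 2.07695e+01  1.81470e+00 -1.39147e+01 -2.40000e-03 -7.41866e+01
 -4.54634e+01]
contact_force [ 0.0267  0.9405 -4.3076]
moment [ 0.0761 -0.0545  0.0334]
gripper_width 0.0085
```

View pics/p5.png

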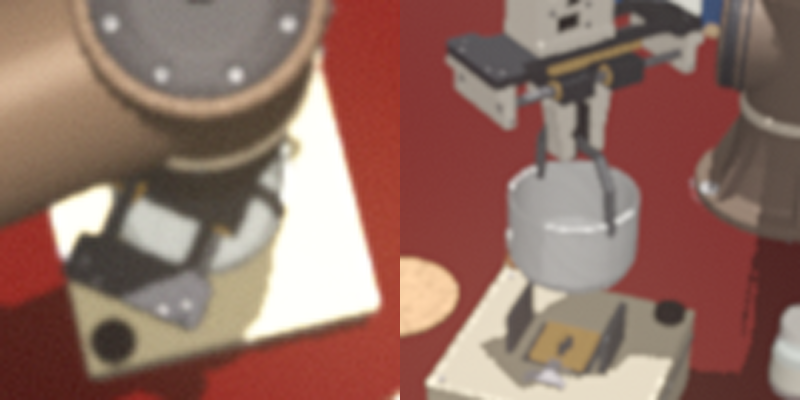

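>>> {"method": "drive_tool", "body": {"deltas": [[-0.1,-0.4,0,0,0,0],[-0.3,-1.5,0,0,0,0],[-0.7,-3.5,0,0,0,0],[-1.2,-6,0,0,0,0],[-1.8,-8.8,0,0,0,0],[-2.4,-11.6,0,0,0,0],[-3,-14.4,0,0,0,0],[-3.6,-17.2,0,0,0,0]]}}

```text
time_s: 7.33
tcp_pos: [0.466, -0.1881, 0.2676]
eef_rot: [-90.0, 0.0, 65.3]
contact_force: [1.1, 0.1, -4.8]
gripper_width: 0.0087
```

>>> {"method": "drive_tool", "body": {"deltas": [[-0.6,-2.6,0,0,0,0],[-1.1,-4.9,0,0,0,0],[-1.5,-6.8,0,0,0,0],[-1.75,-8.2,0,0,0,0],[-1.85,-8.8,-0.5,0,0,0],[-1.85,-8.9,-1.5,0,0,0],[-1.85,-8.9,-3,0,0,0],[-1.85,-8.9,-5,0,0,0]]}}

```text
time_s: 8.0
tcp_pos: [0.4489, -0.2752, 0.2174]
eef_rot: [-90.1, -0.0, 65.3]
contact_force: [0.2, -0.7, -5.2]
gripper_width: 0.0086
```

```bash
python3 look.py 6 300,165,130 150,40,180
```

```text
time_s 8.1
tcp_pos [ 0.4463 -0.2738  0.2139]
eef_rot [-8.95995e+01  7.00000e-04  6.52890e+01]
joints [-10.1213   5.9173 -16.58    -0.1082 -67.8905 -14.5487]
contact_force [-0.3593  1.5169 -5.0692]
moment [ 0.3267  0.2459 -0.0235]
gripper_width 0.0087
```

View pics/p6.png

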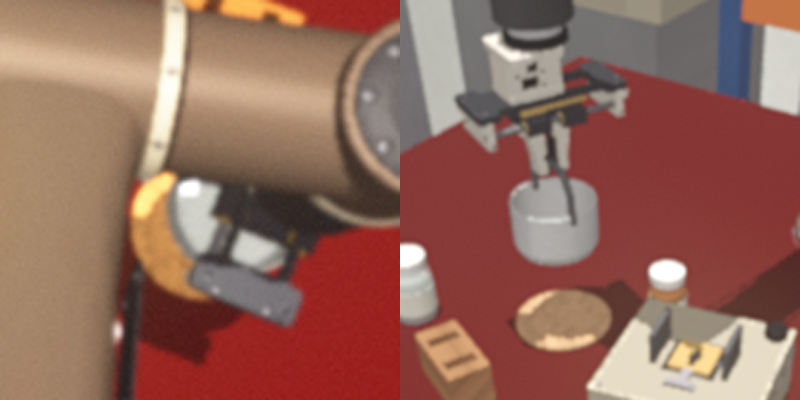

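>>> {"method": "drive_tool", "body": {"deltas": [[0,0,-1.5,0,0,0],[0,0,-3.5,0,0,0],[0,0,-5.5,0,0,0],[0,0,-7.5,0,0,0],[0,0,-9.3,0,0,0],[0,0,-10.7,0,0,0],[0,0,-11.5,0,0,0],[0,0,-11.8,0,0,0]]}}

```text
time_s: 8.77
tcp_pos: [0.4484, -0.2748, 0.0992]
eef_rot: [-89.9, 0.0, 65.3]
contact_force: [-0.2, -0.1, -4.5]
gripper_width: 0.0084
```

>>> {"method": "drive_tool", "body": {"deltas": [[0,0,-0.1,0,0,0],[0,0,-0.3,0,0,0],[0,0,-0.5,0,0,0],[0,0,-0.7,0,0,0],[0,0,-0.9,0,0,0],[0,0,-1.0,0,0,0],[0,0,-1.1,0,0,0],[0,0,-1.1,0,0,0]]}}

```text
time_s: 9.43
tcp_pos: [0.449, -0.2754, 0.0891]
eef_rot: [-90.0, 0.0, 65.3]
contact_force: [0.8, -0.5, -4.7]
gripper_width: 0.0087
```

>>> {"method": "drive_tool", "body": {"deltas": [[0,0,-0.1,0,0,0],[0,0,-0.15,0,0,0],[0,0,-0.2,0,0,0],[0,0,-0.25,0,0,0],[0,0,-0.3,0,0,0],[0,0,-0.3,0,0,0],[0,0,-0.3,0,0,0],[0,0,-0.3,0,0,0]]}}

```text
time_s: 10.1
tcp_pos: [0.4502, -0.2759, 0.0885]
eef_rot: [-90.2, 0.0, 65.4]
contact_force: [-3.5, 2.4, 14.6]
gripper_width: 0.0087
```

>>> {"method": "drive_tool", "body": {"deltas": [[0,0,0.1,0,0,0],[0,0,0.1,0,0,0],[0,0,0.1,0,0,0],[0,0,0.1,0,0,0],[0,0,0.1,0,0,0],[0,0,0.1,0,0,0],[0,0,1,0,0,0],[0,0,3,0,0,0]], "claw": 0.6}}

```text
time_s: 10.77
tcp_pos: [0.447, -0.2747, 0.1144]
eef_rot: [-89.7, 0.0, 65.3]
contact_force: [-0.0, -0.0, -0.3]
gripper_width: 0.0517
```

>>> {"method": "drive_tool", "body": {"deltas": [[0,0,3,0,0,0],[0,0,7,0,0,0],[0,1.5,11,0,0,0],[0,5,13,0,0,-0.1],[0,9,13,0,0,-0.2],[0,13,13,0,0,-0.3],[0,17,13,0,0,-0.4],[0,21,13,0,0,-0.5]], "claw": 1}}

```text
time_s: 11.43
tcp_pos: [0.4486, -0.0719, 0.2472]
eef_rot: [-90.0, -0.1, 37.1]
contact_force: [1.2, -0.2, 0.2]
gripper_width: 0.0876
```

```bash
python3 look.py 7 300,165,130 180,120,180
```

```text
time_s 11.5333
tcp_pos [ 0.4491 -0.0695  0.2472]
eef_rot [-90.0165  -0.1168  37.3328]
joints [ 1.61335e+01 -2.70150e+00 -2.11803e+01 -2.83000e-02 -7.14063e+01
 -6.87917e+01]
contact_force [ 0.8141 -0.6803 -0.2625]
moment [-0.013  -0.1342  0.0469]
gripper_width 0.0877
```

View pics/p7.png

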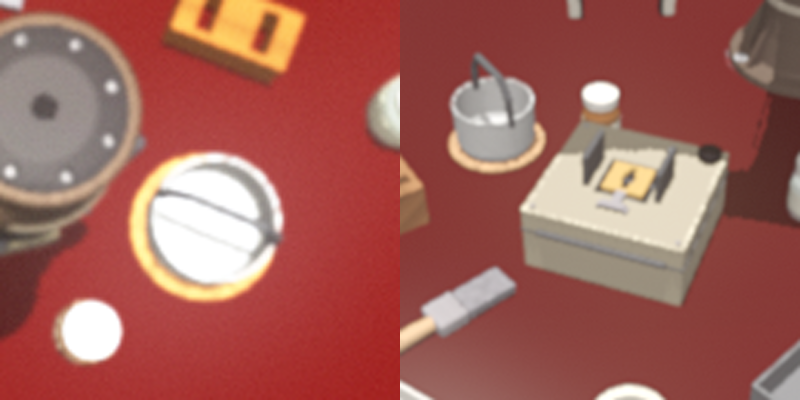

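```bash
cat > f2.py <<'E'
from fit import *
print("pot",at("top",(370.2,235.8),.076))
t=cv2.imread("pics/top0.png")[:,:,::-1].astype(np.uint8); s=cv2.imread("pics/scene0.png")[:,:,::-1].astype(np.uint8)
# feature: blue/red ratio (steel ~1, wood and table low)
def feat(im):
    f=im[:,:,2].astype(float)/(im[:,:,0]+1.); g=np.clip((f-.45)/(.9-.45),0,1); return np.repeat((g*255)[:,:,None],3,2)
res={}
for nm,im in(("top",t),):
    F=feat(im)
    for j,uv in enumerate([(150+137/6.6,230+142/6.6),(150+193/6.6,230+118/6.6)]):
        p=at("top",uv,.102); print(p)
        o=topfit("top",F,[p[0],p[1],.37],rect(.064,.010),.102,[255]*3,[0]*3,band=2); print(o); res[j]=o[0]
d=res[0]-res[1]; print("sep",np.linalg.norm(d[:2]),np.degrees(np.arctan2(d[1],d[0])))
big=[]
for cam,im,(x,y) in(("top",t,(155,230)),("scene",s,(360,195))):
    k=8; b=cv2.resize(im[y:y+50,x:x+50],None,fx=k,fy=k,interpolation=cv2.INTER_CUBIC)[:,:,::-1].copy()
    for j in res:
        q=(poly(cam,res[j],rect(.064,.01),.102)-[x,y]+.5)*k-.5; cv2.polylines(b,[np.round(q).astype(int)],True,(0,255,0),1)
    m=(res[0]+res[1])/2
    q=(poly(cam,m,rect(.056,.08),.06)-[x,y]+.5)*k-.5; cv2.polylines(b,[np.round(q).astype(int)],True,(255,0,0),1)
    q=(poly(cam,m,rect(.056,.08),.0)-[x,y]+.5)*k-.5; cv2.polylines(b,[np.round(q).astype(int)],True,(255,0,255),1)
    big.append(b)
cv2.imwrite("pics/rackfit.png",np.hstack(big))
E
python3 f2.py
```

```text
pot [ 0.449289   -0.27579649  0.076     ]
[0.41982923 0.26541023 0.102     ]
(array([0.41898279, 0.2663471 , 0.41073534]), np.float64(0.18587374823085084))
[0.4289207  0.24270857 0.102     ]
(array([0.42967411, 0.24332677, 0.4302253 ]), np.float64(0.22096331942438383))
sep 0.02538188450000253 114.91155202179466
```

View pics/rackfit.png

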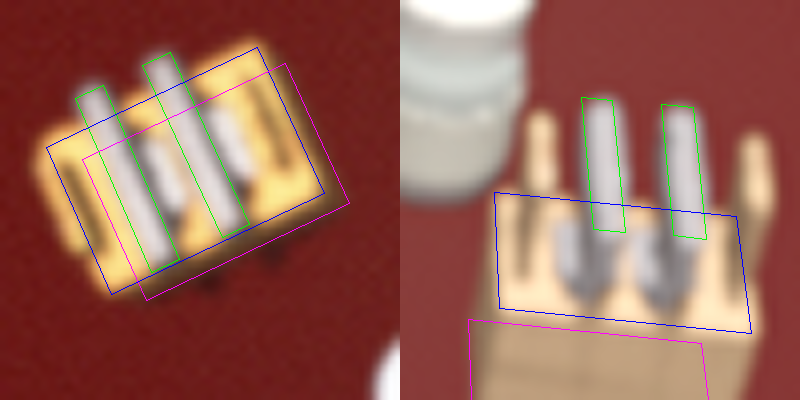

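>>> {"method": "drive_tool", "body": {"deltas": [[-0.1,2,0,0,0,0.11],[-0.3,5,0,0,0,0.22],[-0.5,9,0,0,0,0.33],[-0.8,13,0,0,0,0.45],[-1.1,17,0,0,0,0.57],[-1.4,21,0,0,0,0.69],[-1.6,25,0,0,0,0.81],[-1.8,28,0,0,0,0.93]]}}

```text
time_s: 12.2
tcp_pos: [0.4307, 0.2089, 0.2469]
eef_rot: [-90.0, -0.0, 91.1]
contact_force: [0.5, 0.7, 0.7]
gripper_width: 0.0876
```

>>> {"method": "drive_tool", "body": {"deltas": [[-0.1,2,-1,0,0,0.12],[-0.15,3.1,-3,0,0,0.23],[-0.15,3.3,-6,0,0,0.34],[-0.15,3.3,-9,0,0,0.41],[-0.15,3.3,-10.5,0,0,0.41],[-0.15,3.3,-11,0,0,0.41],[-0.15,3.3,-11,0,0,0.41],[-0.15,3.3,-11,0,0,0.41]]}}

```text
time_s: 12.87
tcp_pos: [0.4303, 0.2398, 0.1372]
eef_rot: [-90.1, 0.0, 114.2]
contact_force: [1.4, -0.0, -0.5]
gripper_width: 0.0874
```

```bash
python3 look.py 8 140,210,80 345,155,80
```

```text
time_s 12.9667
tcp_pos [0.4304 0.2401 0.1377]
eef_rot [-9.013780e+01 -4.830000e-02  1.141767e+02]
joints [ 5.20760e+01  6.19460e+00 -2.69908e+01  2.60000e-02 -5.66701e+01
 -2.79137e+01]
contact_force [-0.7826  0.166  -0.4806]
moment [ 0.0492 -0.0325  0.0048]
gripper_width 0.0875
```

View pics/p8.png

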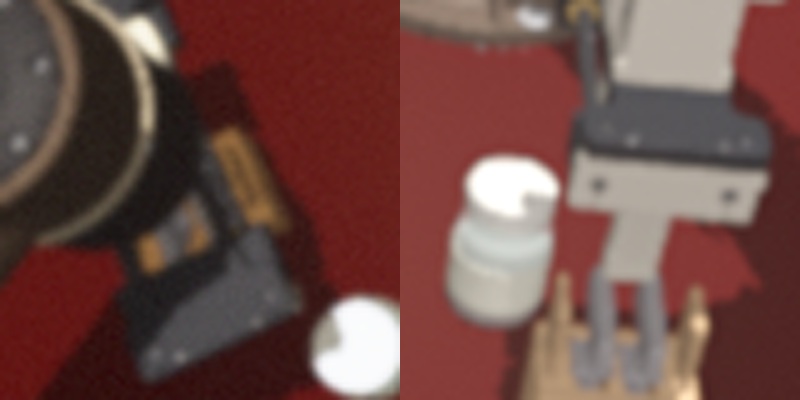

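Run:
```python
from h import *
p=np.array([.4304,.2401,.1377]);a=np.radians(24.2);u=np.array([np.cos(a),np.sin(a),0]);v=np.array([-np.sin(a),np.cos(a),0])
f=lambda X:np.round((proj("scene",X)-[345,155]+.5)*5-.5+[400,0],1)
for dz in(0,.02):
    for d in(.044,.065): print(dz,d,f(p+u*d-v*.0095+[0,0,dz]),f(p+u*d+v*.0095+[0,0,dz]))
for n,k in(("A",[.419,.2663]),("B",[.4297,.2433])):
    print(n,f(np.array([*k,.102])+u*.032),f(np.array([*k,.102])-u*.032))
```

```text
0 0.044 [592.8 303.2] [632.4 306.9]
0 0.065 [595.1 332.2] [635.3 336. ]
0.02 0.044 [599.9 272.3] [640.1 276. ]
0.02 0.065 [602.4 301.1] [643.2 304.9]
A [656.3 348.1] [647.1 265.4]
B [605.  343.6] [598.1 261.3]
```

>>> {"method": "drive_tool", "body": {"deltas": [[0,0.3,-1,0,0,0],[0,0.3,-2.5,0,0,0],[0,0.3,-4,0,0,0],[0,0.3,-5,0,0,0],[0,0.3,-5,0,0,0],[0,0.3,-5,0,0,0],[0,0.3,-5,0,0,0],[0,0.3,-5,0,0,0]]}}

```text
time_s: 13.63
tcp_pos: [0.43, 0.2431, 0.0869]
eef_rot: [-90.1, -0.0, 114.2]
contact_force: [0.5, 0.0, 0.4]
gripper_width: 0.0875
```

```bash
python3 look.py 9 140,210,80 355,175,64
python3 - <<'E'
from h import *
p=r.get_state()["tcp_pos"];a=np.radians(24.2);u=np.array([np.cos(a),np.sin(a),0]);v=np.array([-np.sin(a),np.cos(a),0])
b=cv2.imread("pics/scene9.png");k=10;x,y=350,170
b=cv2.resize(b[y:y+60,x:x+70],None,fx=k,fy=k,interpolation=cv2.INTER_CUBIC)
f=lambda X:np.round((proj("scene",X)-[x,y]+.5)*k-.5).astype(int)
for h,cc in((0,(255,255,0)),(.02,(0,255,0))):
    cv2.polylines(b,[np.array([f(p+u*d+v*w+[0,0,h]) for d,w in((.044,-.0095),(.065,-.0095),(.065,.0095),(.044,.0095))])],True,cc,1)
cv2.imwrite("pics/p9z.png",b)
E
```

```text
time_s 13.7333
tcp_pos [0.4299 0.2429 0.0868]
eef_rot [-9.007000e+01 -3.110000e-02  1.141918e+02]
joints [ 5.23316e+01  9.63040e+00 -3.06299e+01  7.30000e-03 -4.96633e+01
 -2.81445e+01]
contact_force [ 0.5744 -0.1633 -0.1961]
moment [ 0.0664 -0.0012  0.0279]
gripper_width 0.0874
```

View pics/p9z.png

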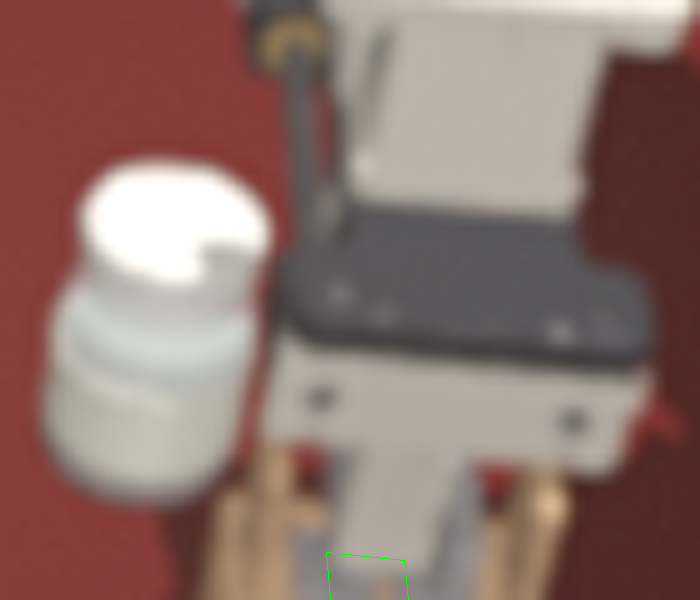

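View pics/p9.png

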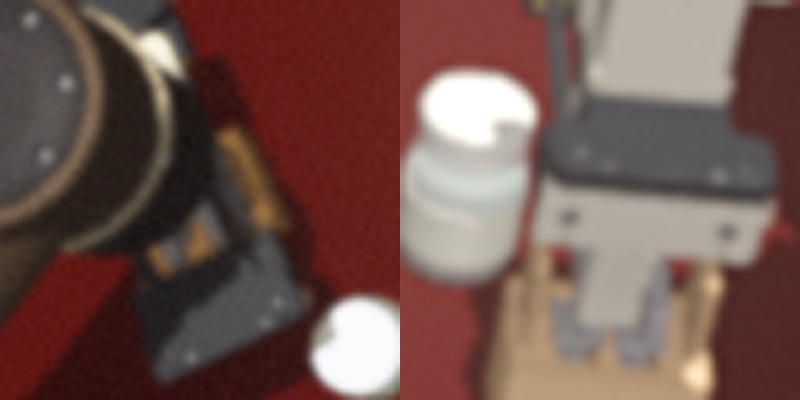

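Run:
```python
from h import *
p=np.array([.4299,.2429,.0868]);a=np.radians(24.2);u=np.array([np.cos(a),np.sin(a),0]);v=np.array([-np.sin(a),np.cos(a),0])
x,y,k=350,170,10
f=lambda X:np.round((proj("scene",X)-[x,y]+.5)*k-.5).astype(int)
for h in(0,.02,.03):
  print(h,"body",f(p+u*.0965-v*.039+[0,0,.066+h]),f(p+u*.0965+v*.039+[0,0,.066+h]), "tipouter",f(p+u*.065-v*.0095+[0,0,h]),f(p+u*.065+v*.0095+[0,0,h]))
# top cam: body top-plane check
x,y,k=140,210,5
f=lambda X:np.round((proj("top",X)-[x,y]+.5)*k-.5).astype(int)
for h in(0,.025):
  for w in(-.039,.039): print(h,"top",f(p+u*.0965+v*w+[0,0,.09+h]),f(p-u*.0965+v*w+[0,0,.09+h]))
```

```text
0 body [242 549] [585 582] tipouter [317 669] [394 676]
0.02 body [256 485] [604 518] tipouter [330 611] [409 618]
0.03 body [263 453] [613 486] tipouter [337 581] [417 589]
0 top [164 -23] [320 318]
0 top [24 42] [178 386]
0.025 top [154 -31] [313 316]
0.025 top [12 36] [168 386]
```

>>> {"method": "drive_tool", "body": {"deltas": [[0,0,-0.5,0,0,0],[0,0,-1.5,0,0,0],[0,0,-2.4,0,0,0],[0,0,-3,0,0,0],[0,0,-3.2,0,0,0],[0,0,-3.2,0,0,0],[0,0,-3.2,0,0,0],[0,0,-3.2,0,0,0]]}}

```text
time_s: 14.4
tcp_pos: [0.4297, 0.2427, 0.0542]
eef_rot: [-90.0, 0.0, 114.2]
contact_force: [0.3, 0.6, 0.3]
gripper_width: 0.0878
```

```bash
python3 look.py 10 140,210,80 350,175,80
```

```text
time_s 14.5
tcp_pos [0.4297 0.2428 0.0544]
eef_rot [-9.003610e+01 -1.550000e-02  1.141946e+02]
joints [ 5.23344e+01  1.20870e+01 -3.27924e+01  4.70000e-03 -4.50815e+01
 -2.81432e+01]
contact_force [ 0.3257 -0.6164  0.4211]
moment [ 0.005  -0.0564  0.0053]
gripper_width 0.0875
```

View pics/p10.png

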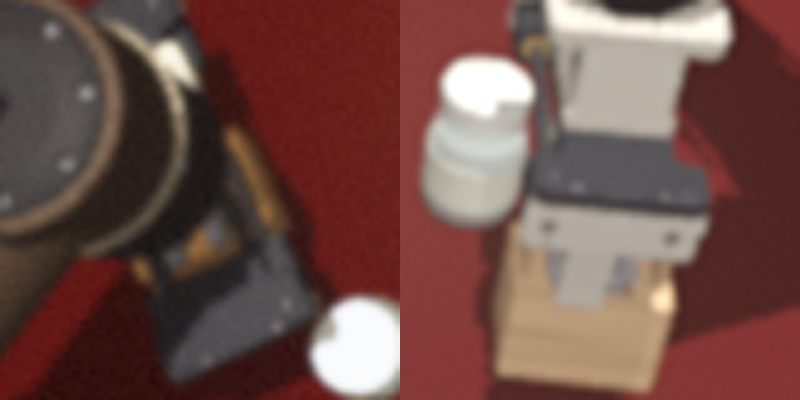

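>>> {"method": "drive_tool", "body": {"deltas": [[0,0,0,0,0,0],[0,0,0,0,0,0],[0,0,0,0,0,0],[0,0,0,0,0,0],[0,0,0,0,0,0],[0,0,0,0,0,0],[0,0,0,0,0,0],[0,0,0,0,0,0]], "claw": 0, "squeeze": 40}}

```text
time_s: 15.17
tcp_pos: [0.4297, 0.2427, 0.0542]
eef_rot: [-90.0, -0.0, 114.2]
contact_force: [0.2, -0.3, 2.0]
gripper_width: 0.0635
```

>>> {"method": "drive_tool", "body": {"deltas": [[0,0,0.3,0,0,0],[0,0,1.2,0,0,0],[0,0,2.7,0,0,0],[0,0,4.7,0,0,0],[0,0,7,0,0,0],[0,0,9.5,0,0,0],[0,0,11.5,0,0,0],[0,0,12.5,0,0,0]]}}

```text
time_s: 15.83
tcp_pos: [0.4303, 0.2432, 0.1824]
eef_rot: [-90.2, -0.1, 114.2]
contact_force: [0.5, 1.0, -1.6]
gripper_width: 0.0637
```

```bash
python3 look.py 11 140,210,80 350,135,110
```

```text
time_s 15.9333
tcp_pos [0.4302 0.2432 0.1809]
eef_rot [-9.018570e+01 -9.040000e-02  1.141916e+02]
joints [ 5.23310e+01  3.99240e+00 -2.32867e+01  8.80000e-03 -6.25145e+01
 -2.81436e+01]
contact_force [ 0.1248  0.127  -0.9499]
moment [ 0.0725 -0.0212  0.0646]
gripper_width 0.0638
```

View pics/p11.png

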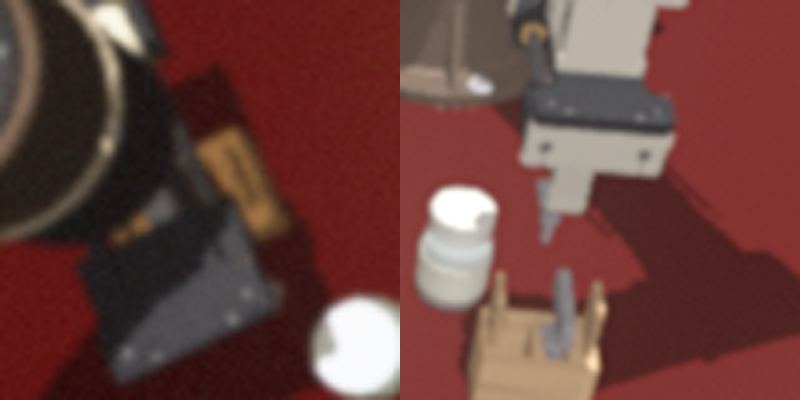

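```bash
cat > f3.py <<'E'
from fit import *
t=cv2.imread("pics/top11.png"); s=cv2.imread("pics/scene11.png")
bp=[.5106,-.0157,.2068]
out=[]
for cam,im,(x,y) in(("top",t,(250,190)),("scene",s,(255,175))):
    k=8; b=cv2.resize(im[y:y+50,x:x+50],None,fx=k,fy=k,interpolation=cv2.INTER_CUBIC)
    for L,z in((rect(.052,.052),.094),(rect(.0396,.0096),.094),([(a,c+.046) for a,c in rect(.06,.008)],.135),([(a,c-.046) for a,c in rect(.06,.008)],.135)):
        q=(poly(cam,bp,L,z)-[x,y]+.5)*k-.5; cv2.polylines(b,[np.round(q).astype(int)],True,(0,255,0),1)
    out.append(b)
cv2.imwrite("pics/lockfit.png",np.hstack(out))
E
python3 f3.py
```

```text
(no output)
```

View pics/lockfit.png

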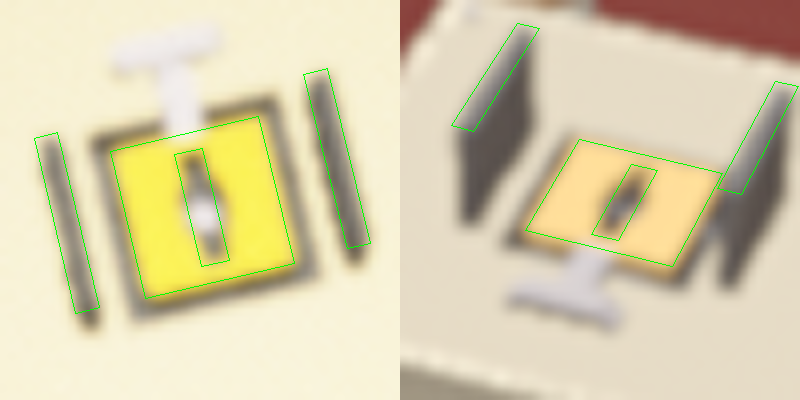

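>>> {"method": "drive_tool", "body": {"deltas": [[0.5,-1.5,0.3,0,0,-0.01],[1.3,-4.4,0.5,0,0,-0.05],[2.5,-8.2,0.5,0,0,-0.09],[3.7,-12,0.5,0,0,-0.13],[4.9,-15.8,0.5,0,0,-0.17],[6.1,-19.6,0.5,0,0,-0.2],[7.2,-23,0.5,0,0,-0.215],[8,-25.9,0,0,0,-0.215]]}}

```text
time_s: 16.6
tcp_pos: [0.5095, -0.0188, 0.1781]
eef_rot: [-89.9, 0.0, 101.8]
contact_force: [1.1, 0.5, -1.3]
gripper_width: 0.0633
```

```bash
python3 look.py 12 225,165,100 235,120,100
```

```text
time_s 16.7
tcp_pos [ 0.5085 -0.0201  0.1764]
eef_rot [-8.974080e+01  1.740000e-02  1.016088e+02]
joints [ 1.98566e+01  5.97850e+00 -2.16695e+01 -2.25000e-02 -6.26110e+01
 -8.23740e+00]
contact_force [-0.7163  0.2781 -1.6654]
moment [ 0.1282  0.0493 -0.039 ]
gripper_width 0.0634
```

View pics/p12.png

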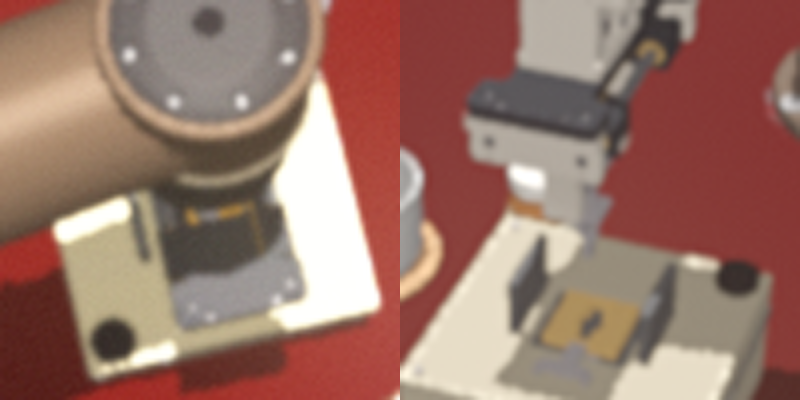

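>>> {"method": "drive_tool", "body": {"deltas": [[0,0,-0.5,0,0,0],[0,0,-1.5,0,0,0],[0,0,-2.8,0,0,0],[0,0,-3.8,0,0,0],[0,0,-4.3,0,0,0],[0,0,-4.5,0,0,0],[0,0,-4.5,0,0,0],[0,0,-4.5,0,0,0]]}}

```text
time_s: 17.37
tcp_pos: [0.5098, -0.0161, 0.1343]
eef_rot: [-90.0, 0.0, 101.9]
contact_force: [0.2, 0.6, -0.3]
gripper_width: 0.0634
```

```bash
python3 look.py 13 225,165,100 250,140,70
```

```text
time_s 17.4667
tcp_pos [ 0.51   -0.0162  0.1347]
eef_rot [-9.006490e+01 -8.000000e-04  1.018939e+02]
joints [ 2.02702e+01  8.08920e+00 -2.51670e+01  1.04000e-02 -5.66795e+01
 -8.38210e+00]
contact_force [-0.2586 -0.1978 -0.5885]
moment [ 0.0082 -0.0327 -0.0483]
gripper_width 0.0635
```

View pics/p13.png

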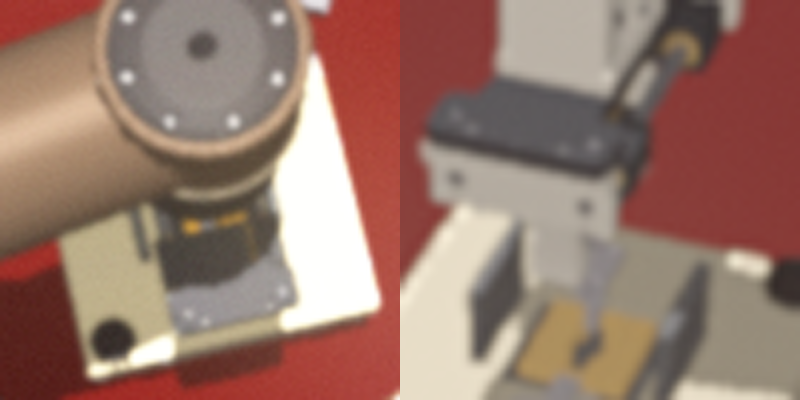

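>>> {"method": "drive_tool", "body": {"deltas": [[0.07,0,-0.4,0,0,0],[0.07,0,-0.8,0,0,0],[0.07,0,-1.2,0,0,0],[0.07,0,-1.6,0,0,0],[0.07,0,-1.9,0,0,0],[0.07,0,-2.1,0,0,0],[0.07,0,-2.2,0,0,0],[0.07,0,-2.2,0,0,0]]}}

```text
time_s: 18.13
tcp_pos: [0.5101, -0.0165, 0.1118]
eef_rot: [-90.0, 0.0, 101.9]
contact_force: [-1.0, -0.3, -1.1]
gripper_width: 0.0636
```

>>> {"method": "drive_tool", "body": {"deltas": [[0,0,-0.2,0,0,0],[0,0,-0.5,0,0,0],[0,0,-0.8,0,0,0],[0,0,-1.1,0,0,0],[0,0,-1.3,0,0,0],[0,0,-1.5,0,0,0],[0,0,-1.7,0,0,0],[0,0,-1.7,0,0,0]]}}

```text
time_s: 18.8
tcp_pos: [0.5105, -0.0171, 0.0975]
eef_rot: [-90.0, 0.1, 101.9]
contact_force: [-9.3, -0.1, 25.8]
gripper_width: 0.0636
```

>>> {"method": "drive_tool", "body": {"deltas": [[-0.08,0,0,0,0,0],[-0.12,0,-0.1,0,0,0],[-0.15,0,-0.2,0,0,0],[-0.15,0.1,-0.2,0,0,0],[-0.1,0.1,-0.2,0,0,0.03],[-0.05,0,-0.2,0,0,-0.03],[-0.05,0,-0.2,0,0,0],[-0.05,0,-0.2,0,0,0]]}}

```text
time_s: 19.47
tcp_pos: [0.5107, -0.0172, 0.0973]
eef_rot: [-90.1, 0.1, 102.0]
contact_force: [-12.1, 0.2, 38.3]
gripper_width: 0.0631
```

```bash
python3 look.py 14 225,165,100 250,140,70
```

```text
time_s 19.5667
tcp_pos [ 0.5106 -0.0172  0.0973]
eef_rot [-90.1363   0.1177 101.9813]
joints [ 20.2346  10.4182 -28.0087   0.1739 -51.4552  -8.3614]
contact_force [-13.7492  -0.3322  37.2513]
moment [0.0585 5.5634 0.0111]
gripper_width 0.0636
```

View pics/p14.png

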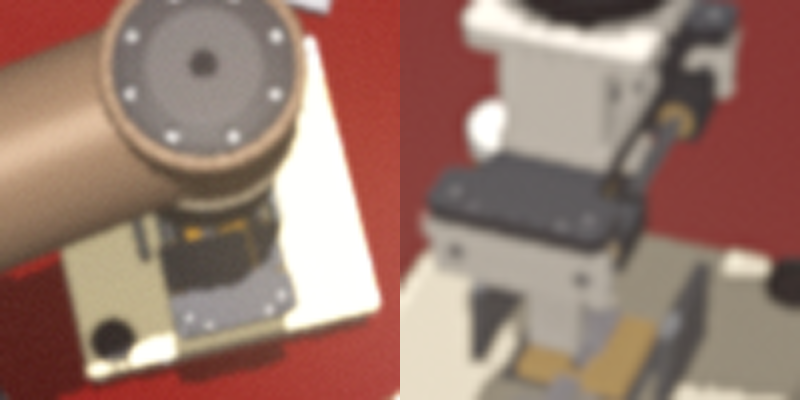

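Run:
```python
from h import *
p=np.array([.5106,-.0172,.0973]);a=np.radians(11.9);u=np.array([np.cos(a),np.sin(a),0]);v=np.array([-np.sin(a),np.cos(a),0])
b=cv2.imread("pics/scene14.png");k=9;x,y=245,150
b=cv2.resize(b[y:y+65,x:x+75],None,fx=k,fy=k,interpolation=cv2.INTER_CUBIC)
f=lambda X:np.round((proj("scene",X)-[x,y]+.5)*k-.5).astype(int)
for h,cc in((0,(255,255,0)),(.03,(0,255,0))):
  for s in(1,-1):
    cv2.polylines(b,[np.array([f(p+u*d*s+v*w+[0,0,h]) for d,w in((.032,-.0095),(.053,-.0095),(.053,.0095),(.032,.0095))])],True,cc,1)
l=np.array([.5107,-.0157,0])
for z in(.1035+.02,.1035+.042,.1035):
  cv2.polylines(b,[np.array([f(l+u*d+v*w+[0,0,z]) for d,w in((-.032,-.005),(.032,-.005),(.032,.005),(-.032,.005))])],True,(0,0,255),1)
cv2.imwrite("pics/p14z.png",b)
```

```text
(no output)
```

View pics/p14z.png

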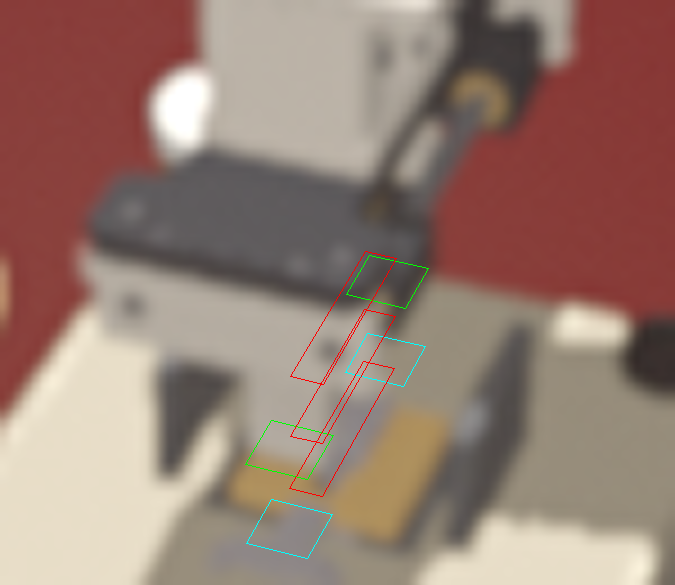

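>>> {"method": "drive_tool", "body": {"deltas": [[0,0,0.5,0,0,0],[0,0,1.2,0,0,0],[0,0,2.2,0,0,0],[0,0,3.5,0,0,0],[0,0,5,0,0,0],[0,0,7,0,0,0],[0,0,9,0,0,0],[0,0,10,0,0,0]]}}

```text
time_s: 20.23
tcp_pos: [0.5108, -0.0164, 0.1957]
eef_rot: [-90.2, 0.0, 101.9]
contact_force: [0.7, 0.5, -1.9]
gripper_width: 0.0631
```

>>> {"method": "drive_tool", "body": {"deltas": [[0.3,-1,0,0,0,-0.05],[1,-3.5,0,0,0,-0.13],[2,-7,0,0,0,-0.22],[3.1,-10.8,0,0,0,-0.31],[4.2,-14.6,0,0,0,-0.4],[5.3,-18.4,0,0,0,-0.49],[6.4,-22.2,0,0,0,-0.58],[7.4,-25.7,0,0,0,-0.62]]}}

```text
time_s: 20.9
tcp_pos: [0.5839, -0.2756, 0.1924]
eef_rot: [-90.0, 0.0, 66.0]
contact_force: [1.1, 1.1, -0.9]
gripper_width: 0.0638
```

>>> {"method": "drive_tool", "body": {"deltas": [[1.5,-2.5,-0.5,0,0,-0.003],[2.7,-4.5,-2,0,0,-0.003],[3.3,-5.6,-4,0,0,-0.003],[3.5,-5.9,-6,0,0,-0.003],[3.6,-6,-7.5,0,0,-0.003],[3.6,-6,-8,0,0,-0.003],[3.6,-6,-8,0,0,-0.003],[3.6,-6,-8,0,0,-0.003]]}}

```text
time_s: 21.57
tcp_pos: [0.6199, -0.3334, 0.1134]
eef_rot: [-90.0, 0.0, 66.2]
contact_force: [-0.4, -0.6, -0.6]
gripper_width: 0.0632
```

```bash
python3 look.py 15 330,130,90 130,140,90
```

```text
time_s 21.6667
tcp_pos [ 0.6206 -0.3335  0.1147]
eef_rot [-9.01257e+01 -5.20000e-03  6.62122e+01]
joints [-1.24415e+01  2.64014e+01 -1.57480e+00  2.22000e-02 -6.18994e+01
 -1.13567e+01]
contact_force [-0.2403 -0.011  -1.1586]
moment [ 0.0524 -0.1341 -0.0034]
gripper_width 0.0633
```

View pics/p15.png

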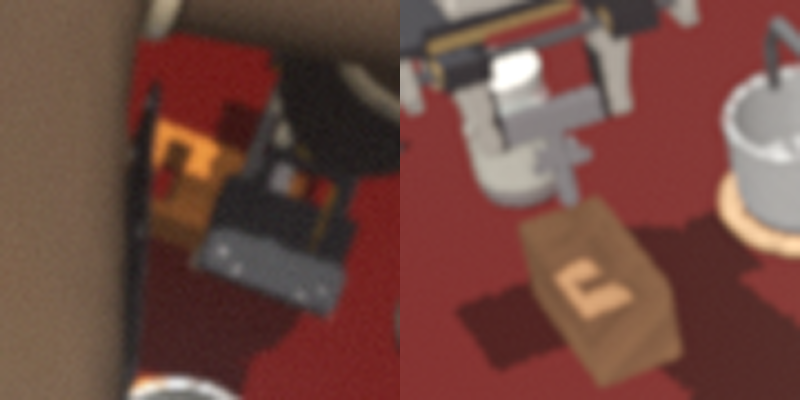

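>>> {"method": "drive_tool", "body": {"deltas": [[0.04,0.04,-0.5,0,0,0],[0.04,0.04,-1.2,0,0,0],[0.04,0.04,-2,0,0,0],[0.04,0.04,-2.7,0,0,0],[0.04,0.04,-3.4,0,0,0],[0.04,0.04,-3.9,0,0,0],[0.04,0.04,-4.2,0,0,0],[0.04,0.04,-4.2,0,0,0]]}}

```text
time_s: 22.33
tcp_pos: [0.6196, -0.3329, 0.0699]
eef_rot: [-89.9, 0.0, 66.2]
contact_force: [0.4, -0.0, -1.3]
gripper_width: 0.0634
```

>>> {"method": "drive_tool", "body": {"deltas": [[0.05,0,-0.4,0,0,0],[0.05,0,-0.8,0,0,0],[0.05,0,-1.1,0,0,0],[0.05,0,-1.3,0,0,0],[0.05,0,-1.5,0,0,0],[0.05,0,-1.7,0,0,0],[0.05,0,-1.8,0,0,0],[0.05,0,-1.8,0,0,0]]}}

```text
time_s: 23.0
tcp_pos: [0.6207, -0.3332, 0.0543]
eef_rot: [-90.0, 0.0, 66.2]
contact_force: [-2.4, 1.1, 5.6]
gripper_width: 0.0631
```

>>> {"method": "drive_tool", "body": {"deltas": [[0,0,0,0,0,0],[0,0,0,0,0,0],[0,0,0,0,0,0],[0,0,0,0,0,0],[0,0,1,0,0,0],[0,0,4,0,0,0],[0,0,8,0,0,0],[0,0,12,0,0,0]], "claw": 1}}

```text
time_s: 23.67
tcp_pos: [0.6199, -0.333, 0.1742]
eef_rot: [-89.9, 0.0, 66.2]
contact_force: [1.9, -0.3, 1.1]
gripper_width: 0.0877
```

>>> {"method": "drive_tool", "body": {"deltas": [[-0.7,1.5,2,0,0,0.1],[-2,5,3.5,0,0,0.2],[-3.4,8.8,4,0,0,0.3],[-4.8,12.6,4,0,0,0.4],[-6.2,16.4,4,0,0,0.5],[-7.6,20.2,4,0,0,0.6],[-9,24,4,0,0,0.7],[-10.4,27.8,4,0,0,0.8]]}}

```text
time_s: 24.33
tcp_pos: [0.5158, -0.0537, 0.214]
eef_rot: [-90.1, 0.0, 112.3]
contact_force: [0.4, 0.8, 0.1]
gripper_width: 0.0875
```

```bash
python3 look.py 16 330,130,90 130,140,90
python3 - <<'E'
import json
E
```

```text
time_s 24.4333
tcp_pos [ 0.5154 -0.051   0.2146]
eef_rot [-9.014650e+01 -2.270000e-02  1.125182e+02]
joints [ 1.60583e+01  4.96600e+00 -1.75905e+01 -4.23000e-02 -6.73004e+01
  6.47620e+00]
contact_force [1.7629 0.0765 0.0311]
moment [ 0.009  -0.1175 -0.0051]
gripper_width 0.0876
```

View pics/p16.png

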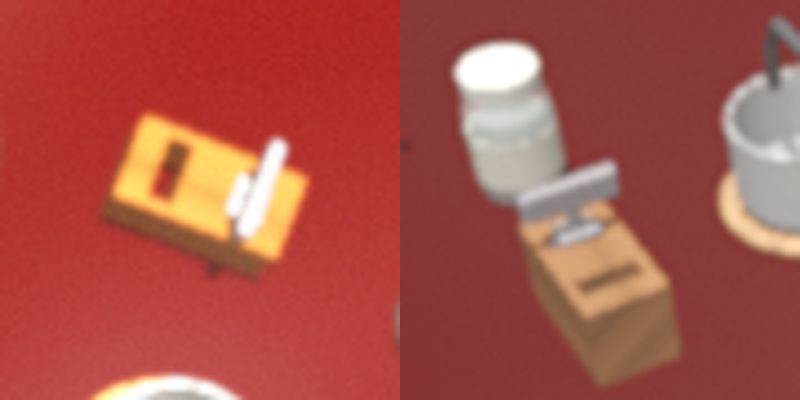

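>>> {"method": "drive_tool", "body": {"deltas": [[-1.1,3.9,0,0,0,0.01],[-2.2,7.8,0,0,0,0.02],[-3.3,11.7,0,0,0,0.03],[-4.4,15.6,0,0,0,0.035],[-5.5,19.5,0,0,0,0.035],[-6.6,23.4,0,0,0,0.035],[-7.7,27,0,0,0,0.035],[-8.8,30,-1,0,0,0.035]]}}

```text
time_s: 25.1
tcp_pos: [0.4291, 0.2479, 0.2056]
eef_rot: [-90.3, -0.1, 114.0]
contact_force: [1.6, 0.4, -0.4]
gripper_width: 0.0876
```

>>> {"method": "drive_tool", "body": {"deltas": [[-0.6,1.5,-1,0,0,0],[-0.9,2,-3,0,0,0],[-0.9,2,-6,0,0,0],[-0.9,2,-8,0,0,0],[-0.9,2,-9,0,0,0],[-0.9,2,-9,0,0,0],[-0.9,2,-9,0,0,0],[-0.9,2,-9,0,0,0]]}}

```text
time_s: 25.77
tcp_pos: [0.4206, 0.2655, 0.1146]
eef_rot: [-90.1, -0.0, 114.0]
contact_force: [0.2, 0.5, 0.6]
gripper_width: 0.0877
```

>>> {"method": "drive_tool", "body": {"deltas": [[-0.1,0.05,-1,0,0,0.003],[-0.1,0.05,-2.5,0,0,0.003],[-0.1,0.05,-4,0,0,0.003],[-0.1,0.05,-5.2,0,0,0.003],[-0.1,0.05,-5.8,0,0,0.003],[-0.1,0.05,-6,0,0,0.003],[-0.1,0.05,-6,0,0,0.003],[-0.1,0.05,-6,0,0,0.003]]}}

```text
time_s: 26.43
tcp_pos: [0.4191, 0.2659, 0.0537]
eef_rot: [-90.1, -0.0, 114.2]
contact_force: [-0.1, 0.1, -0.0]
gripper_width: 0.0877
```

>>> {"method": "drive_tool", "body": {"deltas": [[0,0,0,0,0,0],[0,0,0,0,0,0],[0,0,0,0,0,0],[0,0,0,0,0,0],[0,0,0,0,0,0],[0,0,0,0,0,0],[0,0,0,0,0,0],[0,0,0,0,0,0]], "claw": 0}}

```text
time_s: 27.1
tcp_pos: [0.4189, 0.2658, 0.0534]
eef_rot: [-90.0, -0.0, 114.2]
contact_force: [-0.4, 0.2, 4.4]
gripper_width: 0.0633
```

>>> {"method": "drive_tool", "body": {"deltas": [[0,0,0.3,0,0,0],[0,0,1.2,0,0,0],[0,0,2.7,0,0,0],[0,0,4.7,0,0,0],[0,0,7,0,0,0],[0,0,9.5,0,0,0],[0.3,-0.8,12,0,0,0],[1,-3,13,0,0,-0.02]]}}

```text
time_s: 27.77
tcp_pos: [0.4296, 0.2373, 0.187]
eef_rot: [-90.2, -0.1, 113.2]
contact_force: [0.4, 0.7, -0.8]
gripper_width: 0.0637
```

>>> {"method": "drive_tool", "body": {"deltas": [[1.1,-3.4,0,0,0,-0.04],[2.2,-6.9,0,0,0,-0.08],[3.3,-10.4,0,0,0,-0.11],[4.4,-13.9,0,0,0,-0.14],[5.5,-17.4,0,0,0,-0.17],[6.6,-20.6,0,0,0,-0.185],[7.5,-23.3,0,0,0,-0.195],[8.1,-25,0,0,0,-0.195]]}}

```text
time_s: 28.43
tcp_pos: [0.5094, -0.0172, 0.1834]
eef_rot: [-90.0, 0.0, 101.7]
contact_force: [-0.0, 1.3, -1.8]
gripper_width: 0.0635
```

>>> {"method": "drive_tool", "body": {"deltas": [[0.08,-0.25,-0.5,0,0,0],[0.08,-0.25,-1.5,0,0,0],[0.08,-0.25,-2.8,0,0,0],[0.08,-0.25,-3.8,0,0,0],[0.08,-0.25,-4.5,0,0,0],[0.08,-0.25,-4.8,0,0,0],[0.08,-0.25,-4.8,0,0,0],[0.08,-0.25,-4.8,0,0,0]]}}

```text
time_s: 29.1
tcp_pos: [0.5105, -0.0167, 0.1352]
eef_rot: [-90.0, 0.0, 101.9]
contact_force: [0.2, 0.1, 0.2]
gripper_width: 0.0633
```

```bash
python3 look.py 17 225,165,100 250,140,70
```

```text
time_s 29.2
tcp_pos [ 0.5108 -0.0167  0.1356]
eef_rot [-9.005210e+01  2.900000e-03  1.019014e+02]
joints [ 2.01714e+01  8.12480e+00 -2.49839e+01  1.24000e-02 -5.68401e+01
 -8.27690e+00]
contact_force [ 0.2405 -0.4841 -0.9355]
moment [ 0.1027 -0.0267  0.0106]
gripper_width 0.0637
```

View pics/p17.png

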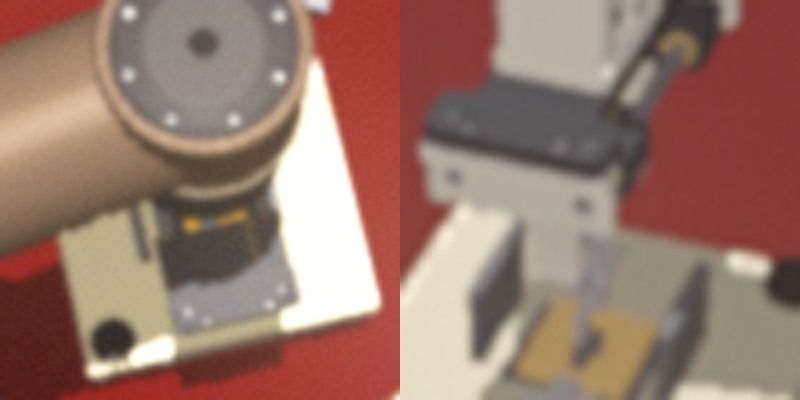

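Run:
```python
from h import *
o=[]
for n in(13,17):
    b=cv2.imread(f"pics/scene{n}.png");k=10;x,y=265,172
    b=cv2.resize(b[y:y+40,x:x+40],None,fx=k,fy=k,interpolation=cv2.INTER_CUBIC)
    f=lambda X:tuple(np.round((proj("scene",X)-[x,y]+.5)*k-.5).astype(int))
    l=np.array([.5107,-.0157,0])
    zo=.1355+.0065
    for z in(0,.042,-.036): cv2.circle(b,f(l+[0,0,zo+z]),3,(0,255,0),-1)
    o.append(b)
cv2.imwrite("pics/cmp.png",np.hstack(o))
```

```text
(no output)
```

View pics/cmp.png

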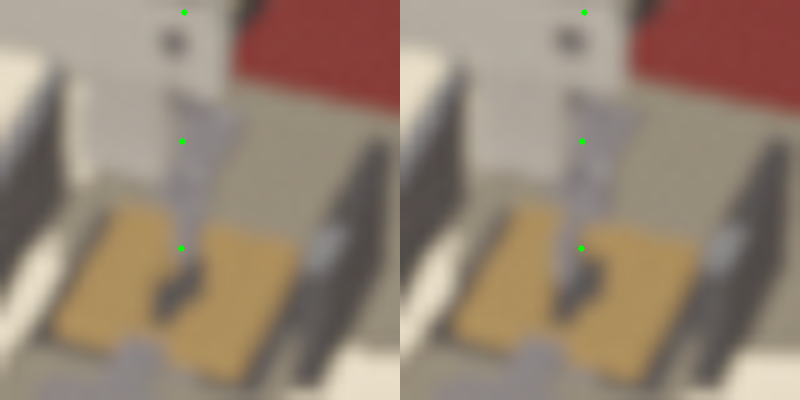

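>>> {"method": "drive_tool", "body": {"deltas": [[0.02,0.02,-0.4,0,0,0],[0.02,0.02,-0.8,0,0,0],[0.02,0.02,-1.2,0,0,0],[0.02,0.02,-1.6,0,0,0],[0.02,0.02,-1.9,0,0,0],[0.02,0.02,-2.1,0,0,0],[0.02,0.02,-2.3,0,0,0],[0.02,0.02,-2.3,0,0,0]]}}

```text
time_s: 29.87
tcp_pos: [0.5104, -0.0169, 0.1116]
eef_rot: [-90.0, 0.0, 101.9]
contact_force: [1.0, 0.4, -1.2]
gripper_width: 0.0632
```

>>> {"method": "drive_tool", "body": {"deltas": [[0,0,-0.2,0,0,0],[0,0,-0.4,0,0,0],[0,0,-0.7,0,0,0],[0,0,-1.0,0,0,0],[0,0,-1.2,0,0,0],[0,0,-1.4,0,0,0],[0,0,-1.6,0,0,0],[0,0,-1.6,0,0,0]]}}

```text
time_s: 30.53
tcp_pos: [0.5104, -0.0169, 0.0956]
eef_rot: [-90.0, 0.0, 101.9]
contact_force: [-0.4, 0.2, -0.5]
gripper_width: 0.0636
```

>>> {"method": "drive_tool", "body": {"deltas": [[0,0,-0.15,0,0,0],[0,0,-0.3,0,0,0],[0,0,-0.45,0,0,0],[0,0,-0.6,0,0,0],[0,0,-0.75,0,0,0],[0,0,-0.85,0,0,0],[0,0,-0.95,0,0,0],[0,0,-0.95,0,0,0]]}}

```text
time_s: 31.2
tcp_pos: [0.5106, -0.017, 0.0874]
eef_rot: [-90.0, 0.0, 101.9]
contact_force: [-3.9, 1.0, 7.7]
gripper_width: 0.0637
```

>>> {"method": "drive_tool", "body": {"deltas": [[0,0,0,0,0,0],[0,0,0,0,0,0],[0,0,0,0,0,0],[0,0,0,0,0,0],[0,0,0.5,0,0,0],[0,0,2.5,0,0,0],[0,0,5,0,0,0],[0,0,7,0,0,-0.08]], "claw": 1}}

```text
time_s: 31.87
tcp_pos: [0.5108, -0.017, 0.1582]
eef_rot: [-90.0, 0.0, 97.4]
contact_force: [0.6, -0.3, -0.1]
gripper_width: 0.0875
```

>>> {"method": "drive_tool", "body": {"deltas": [[0,0,0,0,0,-0.12],[0,0,0,0,0,-0.24],[0,0,0,0,0,-0.36],[0,0,0,0,0,-0.48],[0,0,0,0,0,-0.6],[0,0,0,0,0,-0.72],[0,0,0,0,0,-0.84],[0,0,0,0,0,-0.96]], "claw": 0.35}}

```text
time_s: 32.53
tcp_pos: [0.5107, -0.0169, 0.1569]
eef_rot: [-90.0, -0.0, 41.9]
contact_force: [0.1, 0.3, -0.6]
gripper_width: 0.0402
```

>>> {"method": "drive_tool", "body": {"deltas": [[0,0,0,0,0,-0.12],[0,0,0,0,0,-0.24],[0,0,0,0,0,-0.36],[0,0,0,0,0,-0.48],[0,0,0,0,0,-0.53],[0,0,0,0,0,-0.53],[0,0,0,0,0,-0.53],[0,0,0,0,0,-0.53]]}}

```text
time_s: 33.2
tcp_pos: [0.5107, -0.0169, 0.1567]
eef_rot: [-90.0, -0.0, 12.0]
contact_force: [0.2, -0.4, 1.2]
gripper_width: 0.0304
```

```bash
python3 look.py 18 225,165,100 240,130,80
```

```text
time_s 33.3
tcp_pos [ 0.5106 -0.0169  0.1566]
eef_rot [-8.99980e+01 -3.00000e-03  1.19897e+01]
joints [ 2.01560e+01  6.98530e+00 -2.32919e+01 -1.70000e-03 -5.97196e+01
 -9.81655e+01]
contact_force [ 0.5715 -1.8496 -0.9036]
moment [ 0.047  -0.1296 -0.002 ]
gripper_width 0.0306
```

View pics/p18.png

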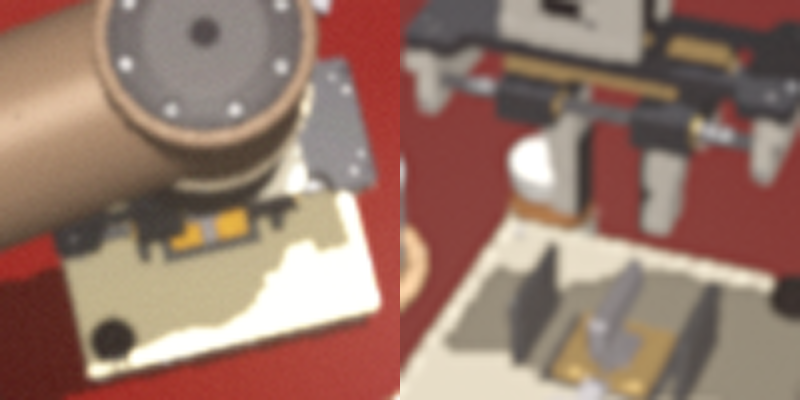

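>>> {"method": "drive_tool", "body": {"deltas": [[0,0.1,-1,0,0,0],[0,0.1,-2.5,0,0,0],[0,0.1,-4,0,0,0],[0,0.1,-5.5,0,0,0],[0,0.1,-6.4,0,0,0],[0,0.1,-6.8,0,0,0],[0,0.1,-6.8,0,0,0],[0,0.1,-6.8,0,0,0]]}}

```text
time_s: 33.97
tcp_pos: [0.5109, -0.0158, 0.0888]
eef_rot: [-90.0, -0.0, 11.9]
contact_force: [-0.3, -0.2, 0.6]
gripper_width: 0.0307
```

```bash
python3 look.py 19 225,165,100 240,130,80
```

```text
time_s 34.0667
tcp_pos [ 0.5113 -0.0157  0.0893]
eef_rot [-9.00005e+01 -7.22000e-02  1.19310e+01]
joints [ 2.02720e+01  1.10685e+01 -2.83564e+01  1.42000e-02 -5.05037e+01
 -9.83500e+01]
contact_force [-0.3153 -0.2258 -0.1092]
moment [ 0.0624 -0.1244  0.0236]
gripper_width 0.0306
```

View pics/p19.png

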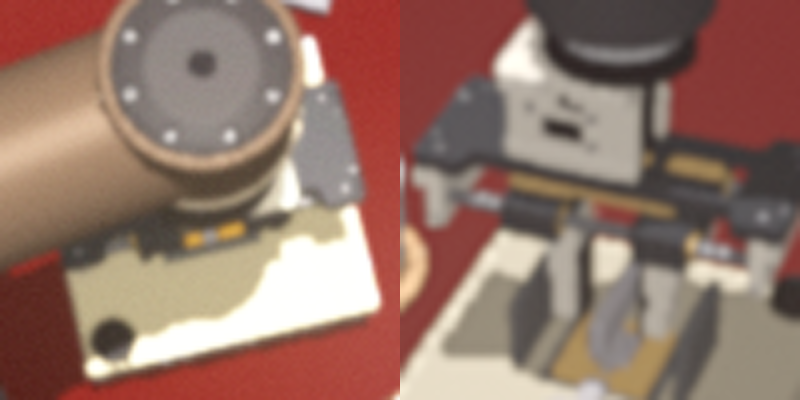

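>>> {"method": "drive_tool", "body": {"deltas": [[0,0,0,0,0,0],[0,0,0,0,0,0],[0,0,0,0,0,0],[0,0,0,0,0,0],[0,0,0,0,0,0.03],[0,0,0,0,0,0.08],[0,0,0,0,0,0.15],[0,0,0,0,0,0.22]], "claw": 0, "squeeze": 45}}

```text
time_s: 34.73
tcp_pos: [0.5111, -0.0162, 0.0889]
eef_rot: [-90.0, -0.0, 24.7]
contact_force: [1.9, -2.5, -0.0]
gripper_width: 0.0095
```

>>> {"method": "drive_tool", "body": {"deltas": [[0,0,0,0,0,0.07],[0,0,0,0,0,0.14],[0,0,0,0,0,0.21],[0,0,0,0,0,0.28],[0,0,0,0,0,0.35],[0,0,0,0,0,0.42],[0,0,0,0,0,0.49],[0,0,0,0,0,0.54]]}}

```text
time_s: 35.4
tcp_pos: [0.5109, -0.0159, 0.0889]
eef_rot: [-90.0, -0.0, 55.7]
contact_force: [-0.3, -0.9, 0.7]
gripper_width: 0.0096
```

```bash
python3 look.py 20 225,165,100 240,130,80
```

```text
time_s 35.5
tcp_pos [ 0.5108 -0.016   0.0888]
eef_rot [-9.00245e+01 -1.14000e-02  5.55077e+01]
joints [ 2.02634e+01  1.10902e+01 -2.84008e+01  1.74000e-02 -5.04855e+01
 -5.47668e+01]
contact_force [-0.0641 -0.4969  1.1852]
moment [-0.2471 -0.0543 -0.0447]
gripper_width 0.0096
```

View pics/p20.png

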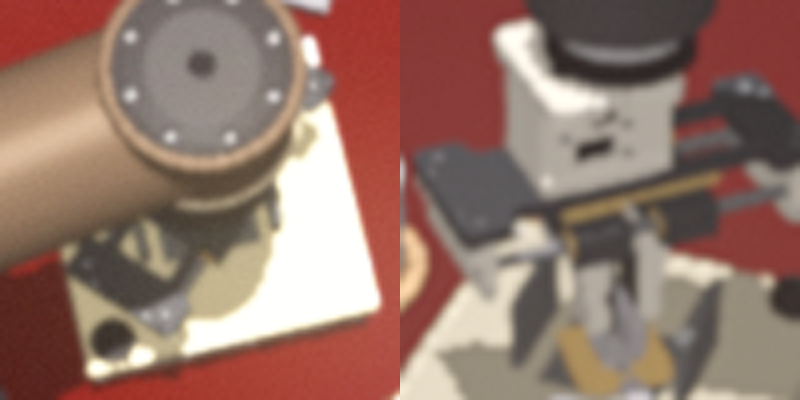

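>>> {"method": "drive_tool", "body": {"deltas": [[0,0,0,0,0,0.07],[0,0,0,0,0,0.15],[0,0,0,0,0,0.23],[0,0,0,0,0,0.31],[0,0,0,0,0,0.39],[0,0,0,0,0,0.47],[0,0,0,0,0,0.55],[0,0,0,0,0,0.63]]}}

```text
time_s: 36.17
tcp_pos: [0.5104, -0.0159, 0.0888]
eef_rot: [-90.0, -0.0, 91.6]
contact_force: [-2.2, 0.8, 3.9]
gripper_width: 0.01
```

>>> {"method": "drive_tool", "body": {"deltas": [[0,0,0,0,0,0.07],[0,0,0,0,0,0.13],[0,0,0,0,0,0.18],[0,0,0,0,0,0.21],[0,0,0,0,0,0.22],[0,0,0,0,0,0.22],[0,0,0,0,0,0.2],[0,0,0,0,0,0.18]]}}

```text
time_s: 36.83
tcp_pos: [0.5106, -0.0159, 0.0888]
eef_rot: [-90.0, 0.0, 101.7]
contact_force: [-1.7, 0.0, 3.9]
gripper_width: 0.0096
```

```bash
python3 look.py 21 225,165,100 240,130,80
```

```text
time_s 36.9333
tcp_pos [ 0.5107 -0.0159  0.0888]
eef_rot [-9.000610e+01  5.300000e-03  1.017574e+02]
joints [ 2.02742e+01  1.10901e+01 -2.84030e+01  8.00000e-03 -5.05016e+01
 -8.52190e+00]
contact_force [-1.3923  0.3747  5.977 ]
moment [ 0.217   0.9793 -0.0149]
gripper_width 0.0099
```

View pics/p21.png

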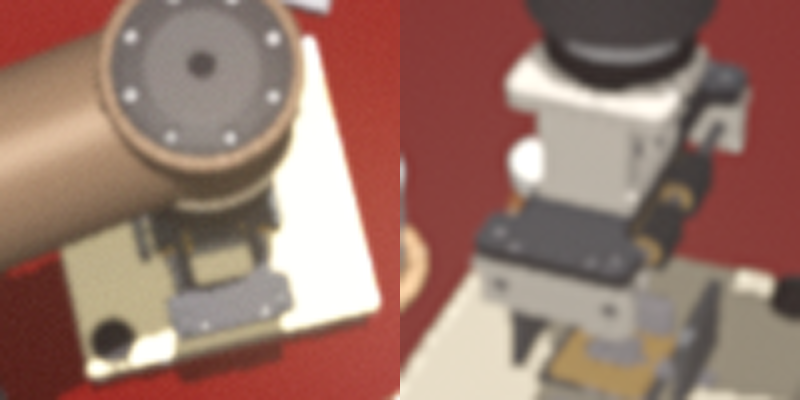

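>>> {"method": "drive_tool", "body": {"deltas": [[0,0,0.2,0,0,0],[0,0,0.8,0,0,0],[0,0,1.6,0,0,0],[0,0,2.6,0,0,0],[0,0,4,0,0,0],[0,0,6,0,0,0],[0,0,8.2,0,0,0],[0,0,10,0,0,0]]}}

```text
time_s: 37.6
tcp_pos: [0.5111, -0.0159, 0.1911]
eef_rot: [-90.1, 0.0, 101.9]
contact_force: [0.8, 0.3, -0.7]
gripper_width: 0.0098
```

```bash
python3 look.py 22 225,165,100 240,120,90
```

```text
time_s 37.7
tcp_pos [ 0.5129 -0.0155  0.1929]
eef_rot [-9.039250e+01  7.600000e-03  1.018921e+02]
joints [ 20.2697   5.201  -20.315    0.0719 -64.0968  -8.4087]
contact_force [ 0.0339  0.4889 -0.8771]
moment [ 0.0889 -0.0831 -0.0142]
gripper_width 0.0097
```

View pics/p22.png

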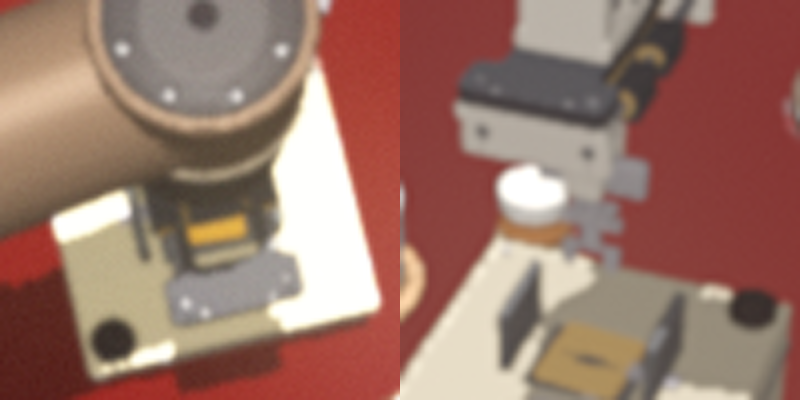

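>>> {"method": "drive_tool", "body": {"deltas": [[0.4,-0.8,0,0,0,0.05],[1.4,-2.8,0,0,0,0.16],[2.9,-5.8,0,0,0,0.28],[4.5,-9.2,0,0,0,0.4],[6.1,-12.6,0,0,0,0.52],[7.8,-16,0,0,0,0.64],[9.4,-19.4,0,0,0,0.76],[10.9,-22.4,0,0,0,0.87]]}}

```text
time_s: 38.37
tcp_pos: [0.6201, -0.2421, 0.1884]
eef_rot: [-90.0, -0.0, 152.0]
contact_force: [1.4, 1.1, -1.2]
gripper_width: 0.0094
```

>>> {"method": "drive_tool", "body": {"deltas": [[1.2,-2.3,-0.5,0,0,0.06],[2,-3.8,-2,0,0,0.078],[2.3,-4.3,-4,0,0,0.078],[2.3,-4.3,-6,0,0,0.078],[2.3,-4.3,-7.3,0,0,0.078],[2.3,-4.3,-7.6,0,0,0.078],[2.3,-4.3,-7.6,0,0,0.078],[2.3,-4.3,-7.6,0,0,0.078]]}}

```text
time_s: 39.03
tcp_pos: [0.6431, -0.283, 0.1135]
eef_rot: [-90.0, 0.1, 156.2]
contact_force: [0.5, -0.1, -0.5]
gripper_width: 0.0099
```

```bash
python3 look.py 23 225,165,100 140,135,90
```

```text
time_s 39.1333
tcp_pos [ 0.6435 -0.2829  0.1142]
eef_rot [-9.001700e+01  1.302000e-01  1.562097e+02]
joints [-7.88850e+00  2.62867e+01 -1.83280e+00  2.19000e-02 -6.17506e+01
  7.40878e+01]
contact_force [-4.000e-04 -3.882e-01 -4.317e-01]
moment [0.0291 0.0045 0.038 ]
gripper_width 0.0097
```

View pics/p23.png

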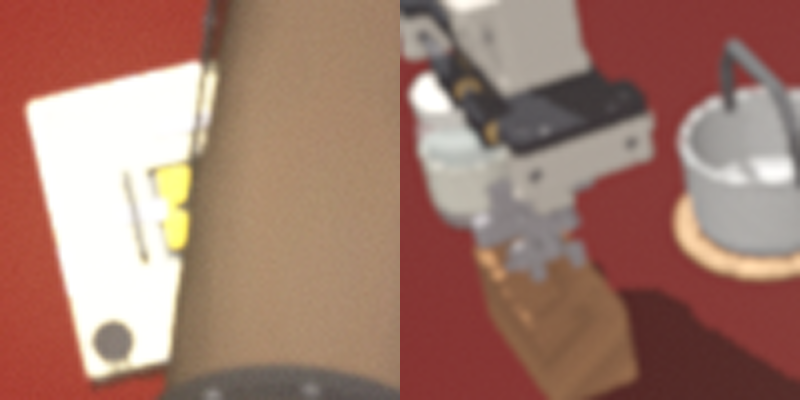

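>>> {"method": "drive_tool", "body": {"deltas": [[0,0,-0.5,0,0,0],[0,0,-1.2,0,0,0],[0,0,-2,0,0,0],[0,0,-2.7,0,0,0],[0,0,-3.4,0,0,0],[0,0,-3.9,0,0,0],[0,0,-4.2,0,0,0],[0,0,-4.2,0,0,0]]}}

```text
time_s: 39.8
tcp_pos: [0.6421, -0.2828, 0.0694]
eef_rot: [-90.0, -0.1, 156.2]
contact_force: [0.3, -0.2, -0.7]
gripper_width: 0.0096
```

>>> {"method": "drive_tool", "body": {"deltas": [[0,0,-0.4,0,0,0],[0,0,-0.8,0,0,0],[0,0,-1.1,0,0,0],[0,0,-1.3,0,0,0],[0,0,-1.5,0,0,0],[0,0,-1.65,0,0,0],[0,0,-1.7,0,0,0],[0,0,-1.7,0,0,0]]}}

```text
time_s: 40.47
tcp_pos: [0.6427, -0.283, 0.0549]
eef_rot: [-90.0, 0.0, 156.2]
contact_force: [-3.3, 1.6, 6.1]
gripper_width: 0.0097
```

Seated at the expected height. Release with a limited opening, rise, and check.

>>> {"method": "drive_tool", "body": {"deltas": [[0,0,0,0,0,0],[0,0,0,0,0,0],[0,0,0,0,0,0],[0,0,0,0,0,0],[0,0,1,0,0,0],[0,0,4,0,0,0],[0,0,8,0,0,0],[0,0,12,0,0,0]], "claw": 0.35}}

```text
time_s: 41.13
tcp_pos: [0.6419, -0.2828, 0.1747]
eef_rot: [-90.0, -0.1, 156.2]
contact_force: [0.8, -1.0, 0.7]
gripper_width: 0.0308
```

>>> {"method": "drive_tool", "body": {"deltas": [[-0.5,1.5,3,0,0,-0.05],[-1.5,4.5,6,0,0,-0.1],[-2.8,8.2,8,0,0,-0.2],[-4.1,12,8,0,0,-0.3],[-5.4,15.8,8,0,0,-0.4],[-6.7,19.6,8,0,0,-0.5],[-8,23.4,8,0,0,-0.6],[-9.3,27,8,0,0,-0.7]]}}

```text
time_s: 41.8
tcp_pos: [0.5487, -0.0112, 0.2546]
eef_rot: [-90.1, 0.0, 115.8]
contact_force: [1.2, 1.5, 0.7]
gripper_width: 0.0305
```

>>> {"method": "drive_tool", "body": {"deltas": [[-1.2,3.8,0,0,0,0],[-2.4,7.6,0,0,0,0],[-3.6,11.4,0,0,0,0],[-4.8,15.2,0,0,0,0],[-6,19,0,0,0,0],[-7,22,0,0,0,0],[-7.5,24,0,0,0,0],[-7.5,24,0,0,0,0]]}}

```text
time_s: 42.47
tcp_pos: [0.4738, 0.2305, 0.2543]
eef_rot: [-90.1, -0.0, 116.3]
contact_force: [0.9, -0.4, 1.5]
gripper_width: 0.0305
```

```bash
python3 look.py 24 225,125,180 130,110,200
```

```text
time_s 42.5667
tcp_pos [0.4743 0.2279 0.2541]
eef_rot [-9.002700e+01 -1.500000e-03  1.161943e+02]
joints [ 4.70420e+01  4.52940e+00 -1.28995e+01  8.60000e-03 -7.25454e+01
 -2.08503e+01]
contact_force [ 0.1848 -0.221   0.1902]
moment [ 0.0343 -0.0066  0.0505]
gripper_width 0.0306
```

View pics/p24.png

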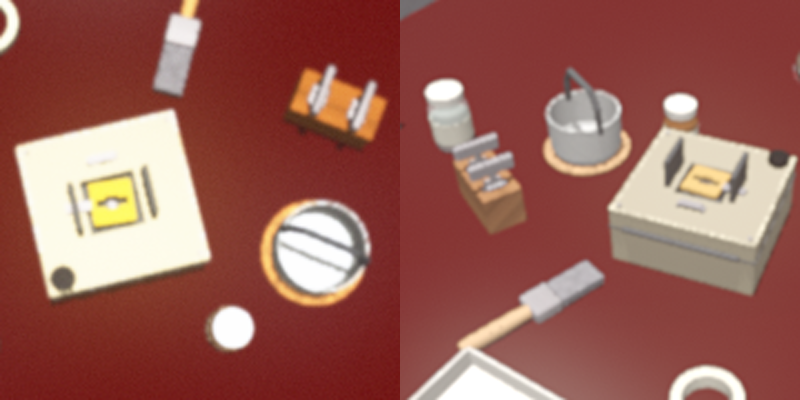

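Run:
```python
from fit import *
t=cv2.imread("pics/top24.png"); s=cv2.imread("pics/scene24.png")
hp=[.6321,-.3079,-.4148]; o=[]
for cam,im,(x,y) in(("top",t,(350,145)),("scene",s,(150,160))):
    k=8; b=cv2.resize(im[y:y+50,x:x+50],None,fx=k,fy=k,interpolation=cv2.INTER_CUBIC)
    for d in(-.027,.027):
      for z in(.08,.102):
        q=(poly(cam,hp,[(a,c+d) for a,c in rect(.064,.01)],z)-[x,y]+.5)*k-.5; cv2.polylines(b,[np.round(q).astype(int)],True,(0,255,0),1)
    o.append(b)
cv2.imwrite("pics/fin.png",np.hstack(o))
t0=cv2.imread("pics/top0.png").astype(int); d=np.abs(t-t0).sum(2)
```

```text
(no output)
```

View pics/fin.png

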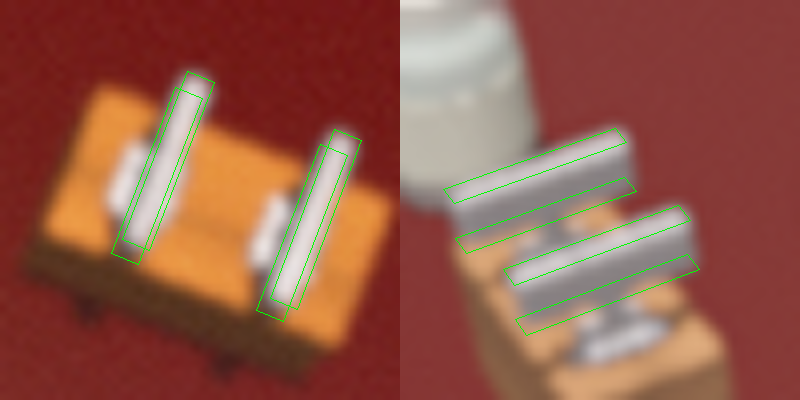

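View pics/top24.png

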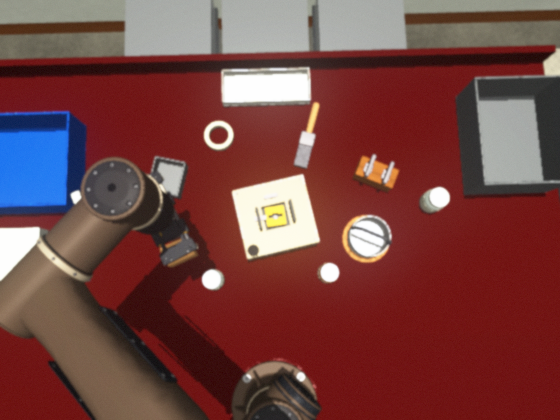

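Run:
```python
from fit import *
o=[]
for cam,n,(x,y) in(("top","top24",(250,190)),("scene","scene24",(255,175))):
    k=8; im=cv2.imread(f"pics/{n}.png"); b=cv2.resize(im[y:y+50,x:x+50],None,fx=k,fy=k,interpolation=cv2.INTER_CUBIC)
    for a,c in((1.3,(0,0,255)),(1.55,(0,255,0))):
        q=(poly(cam,[.5107,-.0157,.2068+a],rect(.052,.052) ,.094)-[x,y]+.5)*k-.5; cv2.polylines(b,[np.round(q).astype(int)],True,c,1)
        q=(poly(cam,[.5107,-.0157,.2068+a],[(-.0198,0),(.05,0)] ,.094)-[x,y]+.5)*k-.5; cv2.polylines(b,[np.round(q).astype(int)],False,c,1)
    o.append(b)
cv2.imwrite("pics/latch.png",np.hstack(o))
```

```text
(no output)
```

View pics/latch.png

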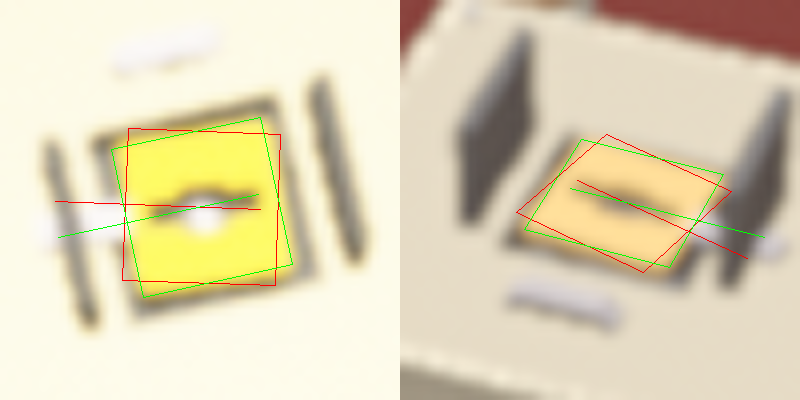

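Run:
```python
from plant import r
print(r.close_job())
```

```text
the job is handed in; nothing more can be done
None
```

The job is handed in at about 42.6 s. No verdict is reported, but my last checks show every end condition met.

- **Pot:** I lifted it by the hoop and set it on the cork mat. It stands upright, about 1 mm off the mat's centre by the top camera.
- **Wrong key:** The first key, the rack one nearer the box, stopped about 9.5 mm short of home under a push of about 38 N. I parked it in the far holder slot.
- **Right key:** The second key went fully home at the expected height. I let go, gripped it again across the thin sides of the bar and turned it about 1.6 rad counter-clockwise. Then I pulled it out and parked it in the other slot.
- **Final pictures:** Both keys sit down in the holder, matching the projected fully-down pose to within about 2 mm. The lock is empty and the latch reads about 1.5 rad from its outline. The bystanders show no visible movement in the overview picture, though I did not measure them one by one and the arm hid the spray bottle. The arm is clear of everything.

**Disagreement:** In the scene camera the fingertips showed about 30 mm higher than the reported tool position. I set grasp heights from the pictures, and the contact heights at the mat, lock and holder fitted that.

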